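# Load the solder pallet and send it down the slide line

## Task

Get the solder pallet ready at the loading end of the slide line: take off any red-tagged reject boards it still holds and lay them flat side by side in the red tray, and lay every waiting good board flat in an empty pocket, so that all good boards lie in pockets. Then see that the yellow gate arm is clear of the track and slide the pallet gently down the rails, pushing on its centre line because it jams when pushed near a corner, until it is fully home against the end stop; swing the gate fully shut across the track behind it and then press the green button right down to call the solder machine. Do not lift the pallet out of the rails or force it, and leave the reels, mug, bottle and screwdriver alone.

Things in the scene. Friction and masses are not known exactly. Their poses are not given: they have to be found in the camera images.
- slide_line: Fixed slide line: two parallel rails with black side guides, 227 mm wide. Origin on the bench, midway between the rails, at the gate's line. y runs along the track towards the loading end; rails from y = -162 to +262 mm, open between them (|x| < 85 mm) but for low ties at the ends. Guides: tops at z = 44 mm, inner faces x = +-105.5 mm. The pallet rides with its underside at z = 30 mm.
- end_stop (a point): Middle between the two end-stop buffers (at x = +-60 mm), on their faces, z = 48 mm, y = -154 mm of the slide line. Fully home, the pallet's front face touches them: its centre is then at y = -86 mm and its trailing face at y = -18 mm of the slide line, clear behind the gate.
- pallet: Dark grey solder pallet, 200 mm across the track (x) by 136 mm along it (y), about 0.55 kg, loose in the rails with 2.5 mm side play; starts centred at y = 160 to 190 mm of the slide line, axes as the line's. Origin: centre of its underside. Four pockets, centres x = +-48, y = +-32 mm, each 88 x 56 mm, floor at z = 6 mm, 6 mm deep; a seated board lies long axis along x, either way round, its point at z = 23 mm.
- push_mark (a point): Yellow mark at the centre of the pallet's trailing face (the +y stiffener bar, 8 mm thick, 200 mm long, from the underside to 32 mm above it; another bar at the front); this point is on the face, 16 mm above the underside. Pushed here towards the line's -y the pallet slides with 1 to 4 N; pushed more than about 30 mm to the side it cocks in the guides and jams. Keep below about 30 N.
- gate (a joint): Angle (rad) of the gate arm about an upright pivot at x = -138, y = 0 of the slide line: 0 = shut, across the track (towards the line's +x), pi/2 = clear, alongside the rail (towards +y); range 0 to 1.62, starts anywhere. Yellow bar 12 mm wide, 88 mm long, z = 47 to 59 mm; swings on the loading side, stays where left, about 1 N at the knob moves it. The pallet passes it above about 1.3 rad.
- gate_knob (a point): Middle of the red round knob on the gate arm, 18 mm across, 36 mm tall, standing upright 75 mm from the pivot, from z = 59 to 95 mm above the bench (this point at 77 mm).
- board1_mid (a point): Good board waiting on the bench, left (may be absent). Green 80 x 50 x 4 mm circuit board, 80 to 170 g, with a black and yellow transformer in its middle: 32 mm along the board's long axis (x), 28 mm along its short axis (y), 30 mm tall on the board. Grip the transformer along x; the other parts stand clear. The point is the board's centre, 17 mm above its underside (34 mm over all).
- board2_mid (a point): Good board, same as board1, waiting on the bench to the left (may be absent).
- board3_mid (a point): Good board, same as board1, waiting on the bench to the left (may be absent).
- board4_mid (a point): Good board, same as board1, lying in one of the pallet's pockets at the start (may be absent).
- reject1_mid (a point): Reject board, same shape as board1 but with a red tag on top of the transformer and another at one end; lies in one of the pallet's pockets at the start (may be absent).
- reject2_mid (a point): Second reject board, same as reject1, in another pocket at the start (may be absent).
- call_button (a joint): Travel of the green call button in m: 0 up, 0.006 right down; a spring returns it; about 5 N presses it down.
- call_button_top (a point): Middle of the top of the green button (32 mm across, pressed straight down) on a grey box 80 x 60 x 40 mm on the bench just beyond the end stop.
- reject_tray: Fixed red open tray on the bench to the right, outside 120 (x) x 180 (y) x 35 mm high, walls and floor 4 mm. Origin at the centre of its underside.
- reels: Bystander: stack of blue and white tape reels, 180 mm across, 36 mm high, to the left. Origin under its centre.
- mug: Bystander: white mug, 80 mm across, 90 mm high. Origin under its centre.
- flux: Bystander: white plastic bottle with a red cap, 52 mm across, 100 mm high. Origin under its centre.
- driver: Bystander: yellow-handled screwdriver, 190 mm long, lying on the bench; origin at its underside near the middle.

How it is judged (in metres and radians):
On the way, in this order (a step that is already met when the one before it is completed fails the run):
1. with the pallet still at the loading end, every good board present lies flat in a pocket and any reject lies flat in the red tray (x of board1_mid in the frame of pallet between -0.1 and 0.1 m and y of board1_mid in the frame of pallet between -0.068 and 0.068 m and z of board1_mid in the frame of pallet between 0.017 and 0.0275 m and angle between each of board1_mid, board2_mid, board3_mid, board4_mid's own z axis and vertical below 0.08 rad and x of board2_mid in the frame of pallet between -0.1 and 0.1 m and y of board2_mid in the frame of pallet between -0.068 and 0.068 m and z of board2_mid in the frame of pallet between 0.017 and 0.0275 m and x of board3_mid in the frame of pallet between -0.1 and 0.1 m and y of board3_mid in the frame of pallet between -0.068 and 0.068 m and z of board3_mid in the frame of pallet between 0.017 and 0.0275 m and x of board4_mid in the frame of pallet between -0.1 and 0.1 m and y of board4_mid in the frame of pallet between -0.068 and 0.068 m and z of board4_mid in the frame of pallet between 0.017 and 0.0275 m and x of reject1_mid in the frame of reject_tray between -0.06 and 0.06 m and y of reject1_mid in the frame of reject_tray between -0.09 and 0.09 m and z of each of reject1_mid, reject2_mid in the frame of reject_tray below 0.035 m and angle between each of reject1_mid, reject2_mid's own z axis and vertical below 0.3 rad and x of reject2_mid in the frame of reject_tray between -0.06 and 0.06 m and y of reject2_mid in the frame of reject_tray between -0.09 and 0.09 m and z of pallet in the frame of slide_line between 0.026 and 0.034 m and x of pallet in the frame of slide_line between -0.006 and 0.006 m and y of pallet in the frame of slide_line above 0.12 m), for 0.2 s.
2. the pallet is fully home against the end stop (z of pallet in the frame of slide_line between 0.026 and 0.034 m and x of pallet in the frame of slide_line between -0.006 and 0.006 m and y of pallet in the frame of slide_line below -0.082 m), for 0.2 s.
3. the gate is shut across the track behind the pallet (all of step 2 and value of joint gate below 0.12 rad), for 0.2 s.
4. the green button is pressed right down, with the pallet home and the gate shut (all of step 3 and value of joint call_button above 0.0045 m), for 0.05 s.
At the end, for the whole second after the job is handed in: Every good board present lies flat in a pallet pocket (height within 5 mm, tilt under 0.08 rad), any reject lies flat in the red tray, the pallet stands in the rails within 4 mm of home against the end stop, the gate is shut (under 0.12 rad) and the button is up (all of step 3 and x of board1_mid in the frame of pallet between -0.1 and 0.1 m and y of board1_mid in the frame of pallet between -0.068 and 0.068 m and z of board1_mid in the frame of pallet between 0.017 and 0.0275 m and angle between each of board1_mid, board2_mid, board3_mid, board4_mid's own z axis and vertical below 0.08 rad and x of board2_mid in the frame of pallet between -0.1 and 0.1 m and y of board2_mid in the frame of pallet between -0.068 and 0.068 m and z of board2_mid in the frame of pallet between 0.017 and 0.0275 m and x of board3_mid in the frame of pallet between -0.1 and 0.1 m and y of board3_mid in the frame of pallet between -0.068 and 0.068 m and z of board3_mid in the frame of pallet between 0.017 and 0.0275 m and x of board4_mid in the frame of pallet between -0.1 and 0.1 m and y of board4_mid in the frame of pallet between -0.068 and 0.068 m and z of board4_mid in the frame of pallet between 0.017 and 0.0275 m and x of reject1_mid in the frame of reject_tray between -0.06 and 0.06 m and y of reject1_mid in the frame of reject_tray between -0.09 and 0.09 m and z of each of reject1_mid, reject2_mid in the frame of reject_tray below 0.035 m and angle between each of reject1_mid, reject2_mid's own z axis and vertical below 0.3 rad and x of reject2_mid in the frame of reject_tray between -0.06 and 0.06 m and y of reject2_mid in the frame of reject_tray between -0.09 and 0.09 m and value of joint call_button below 0.003 m and linear speed of pallet below 0.02 m/s); the robot touches nothing.
It fails at once if the pallet is pressed by the gripper with more than 45 N (contact force between the fingers and pallet above 45 N).
It fails at once if the pallet is lifted out of the rails (z of pallet in the frame of slide_line above 0.045 m).
It fails at once if the reels, mug, bottle or screwdriver are pushed more than 30 mm (distance of any of reels, mug, flux, driver from where it was at the start of the episode above 0.03 m).
Of board4, reject1, reject2 only 2 to 3 are there at a start; the rules pass over those that are not, and their reading is None.
Of board1, board2, board3 only 2 to 3 are there at a start; the rules pass over those that are not, and their reading is None.
At some moment in a run one of board1, board2, board3, board4 may be knocked a few centimetres aside while the robot is not near it.
It also fails if it takes over 210 s, if anything falls off the work surface, if the arm or the gripper's body presses on something with over 40 N, if the wrist force passes 120 N, or if a joint passes its speed limit or range.

## Robot

A 7-joint arm with a two-finger parallel gripper is mounted at the origin on the work surface. World frame = base frame: x ahead of the robot, y to its left, z up, the work surface at z = 0. Lengths are in mm, angles in degrees, forces in N, time in s.
With the tool pointing down it reaches from about 400 to 925 mm from the base axis. Payload 5.6 kg.
Tool frame: the origin (TCP) lies midway between the tips of the shut fingers; the grasp point (between the pads) lies 19 mm behind it; z points along the fingers, y is the line along which they close (so a half turn about z gives the same grasp; the last joint's range is limited). The gripper opens to 85 mm and grips with 20 to 120 N. Pads are 22 mm wide; open, the fingers measure 114 mm over their backs; the gripper's body (76 mm by 85 mm) begins 54 mm behind the grasp point. The pads swing forward as they close: fully open they stand 13 mm farther back than shut.
Start: joints at [73.912, 26.786, -0.665, 91.828, 0.344, 61.387, -3.226], TCP at [153.075, -631.725, 231.29] pointing down, gripper open.
Joint ranges: [-144.91, 144.91], [-17.63, 115.5], [-89.93, 88.59], [15.96, 139.68], [-74.01, 254.01], [8.47, 105.57], [-167.45, 167.45]. Speed limits (degrees/s): [147.25, 147.25, 180, 180, 180, 180, 180].

## Interface

Orientations are given as a 3x3 rotation matrix whose columns are the frame's x, y, z axes.
In Python, from rig import readout, camera, r gives the robot as it stands.
- The arm moves only by the tool carry_out, never from a script. Its argument "rows" is a list of rows, each an object with "dp": the shift along the tool's x, y, z each as a share of 0.04 m, from -1 to 1, a list of three; "twist": the turn about the tool's z as a share of 6 degrees, from -1 to 1; "fingers": the gripper's target within -1 to 1 (shut at 1, half-way at 0, fully open at -1). In form: [{"dp": [dx, dy, dz], "twist": twist, "fingers": fingers}, ...]. A call has 1 to 5 rows; each row shifts and turns the commanded pose from where the row before left it, along the tool's axes as they then stand; what a row does not reach is not made up. A row lasts 1/10 s, in which the tool goes at most 50 mm and 8.59 degrees, less where a joint would pass 70% of its speed; a pose out of reach is approached as far as the arm can. A call with a number of a shift or a turn outside -1 to 1 is refused whole. A call with a gripper value outside its range is refused whole. The fingers move at their own pace and stop on an object; "squeeze" is the grip in N (left out, the last holds). Time passes only in rows, so rows that do not move let the fingers close. It gives the time, the measured TCP pose, the force, the opening and the grip force at its end, in the units of the state.
- readout.state(): the state, without advancing time (a new reading comes with each control period).
- camera(name): name is "scene" or "side" or "wrist"; returns a dict with "pixels" (480x640x3 uint8, red, green, blue), "intrinsics" (3x3 intrinsics, pixels), "k1" (the pictures are not rectified: a ray, as slopes to the right and down, at radius r is drawn at 1 + k1 r^2 times it, then the intrinsics apply), "world_to_cam" (4x4, takes a point from world to camera coordinates). Camera axes: x right, y down, z forward; pixel columns grow to the right and rows downward; lengths in mm; the calibration is good to about 2 mm. A picture is of the moment at which its call begins. There is no depth.
- r.hand_in(): hands the job in; it is judged then, once.
The state is a dict: "time": time; "q": joint angles; "dq": joint speeds; "joint_efforts": joint torques, N m; "tool_pos": TCP position; "eef_rot": TCP orientation; "contact_force": force on the tool from outside, world axes, zero at the start; "ft_torque": the same for the moment, N m; "grip_width": opening from 0.0 (shut) to 1.0 (fully open); "grip_force": force on a finger pad.
Only numpy, scipy, OpenCV 4.12 (cv2) and the standard library are available. Lean on these libraries where they do the work, as an engineer would, in place of code of your own. Each camera call takes 0.05 s, during which the arm holds its last target. There are 200 camera calls.

## Working session

There is one attempt and no reset: what is moved stays moved. The work goes in short steps, Python scripts to look and compute and a tool call to move; the robot and the scene stay as the last step left them, time stands still between calls to the robot, and variables do not carry over. Pictures are saved under pics/ and viewed, at most 14 in all, crops included, and the job is handed in when it is done.

Besides the shell and the picture viewer there is one more tool, called after "Request:" by a JSON object that holds its "fn" and its "kwargs". carry_out: Moves the arm, as the interface text tells. Its arguments: {"type":"object","properties":{"rows":{"type":"array","items":{"type":"object","properties":{"dp":{"type":"array","items":{"type":"number","minimum":-1,"maximum":1}},"twist":{"type":"number","minimum":-1,"maximum":1},"fingers":{"type":"number"}}}},"squeeze":{"type":"number"}},"required":["rows"]}

```bash
mkdir -p pics; ls
cat > h.py <<'E'
import numpy as np, cv2, json
from rig import readout, camera, r
def snap(n,f):
    c=camera(n); cv2.imwrite(f'pics/{f}.png',c['pixels'][:,:,::-1])
    np.savez(f'pics/{f}.npz',K=c['intrinsics'],k1=c['k1'],T=c['world_to_cam']); return c
def ld(f): 
    d=np.load(f'pics/{f}.npz'); return d['K'],float(d['k1']),d['T']
def px2w(f,uv,z):
    K,k1,T=ld(f); out=[]
    for (u,v),zz in zip(np.atleast_2d(uv),np.broadcast_to(z,len(np.atleast_2d(uv)))):
        d=np.array([(u-K[0,2])/K[0,0],(v-K[1,2])/K[1,1]]); s=d.copy()
        for _ in range(20): s=d/(1+k1*(s@s))
        R=T[:3,:3]; o=-R.T@T[:3,3]; w=R.T@np.array([s[0],s[1],1]); out.append(o+w*(zz-o[2])/w[2])
    return np.array(out)
def w2px(f,P):
    K,k1,T=ld(f); P=np.atleast_2d(P); c=P@T[:3,:3].T+T[:3,3]; s=c[:,:2]/c[:,2:]; s=s*(1+k1*(s**2).sum(1,keepdims=True))
    return s*[K[0,0],K[1,1]]+[K[0,2],K[1,2]]
def crop(f,u0,v0,u1,v1,g,k):
    im=cv2.imread(f'pics/{f}.png')[v0:v1,u0:u1]; cv2.imwrite(f'pics/{g}.png',cv2.resize(im,None,fx=k,fy=k,interpolation=cv2.INTER_CUBIC))
def st():
    s=readout.state(); print({k:np.round(s[k],2).tolist() for k in('time','tool_pos','contact_force','grip_width','grip_force','q')}); print(np.round(s['eef_rot'],3).tolist()); return s
E
python3 - <<'E'
from h import *
st()
for n in('scene','side','wrist'):
    c=snap(n,n+'0'); print(n,np.round(c['intrinsics'],0).tolist(),c['k1'],np.round(c['world_to_cam'],2).tolist())
E
```

```text
pics
{'time': 0.0, 'tool_pos': [152.94, -631.16, 230.31], 'contact_force': [0.2, -0.09, 0.35], 'grip_width': 1.0, 'grip_force': 0.0, 'q': [73.91, 26.84, -0.67, 91.88, 0.34, 61.38, -3.23]}
[[0.972, 0.236, -0.001], [0.236, -0.972, 0.002], [-0.0, -0.002, -1.0]]
scene [[437.0, 0.0, 324.0], [0.0, 437.0, 243.0], [0.0, 0.0, 1.0]] 0.027360997960277984 [[0.34, 0.94, -0.02, -169.67], [0.73, -0.28, -0.63, -310.71], [-0.59, 0.2, -0.78, 1562.43], [0.0, 0.0, 0.0, 1.0]]
side [[461.0, 0.0, 311.0], [0.0, 461.0, 240.0], [0.0, 0.0, 1.0]] -0.06228225760961467 [[-0.77, -0.63, 0.02, 382.47], [-0.36, 0.42, -0.83, 228.1], [0.52, -0.65, -0.56, 1147.42], [0.0, 0.0, 0.0, 1.0]]
wrist [[428.0, 0.0, 313.0], [0.0, 428.0, 244.0], [0.0, 0.0, 1.0]] -0.10026012569576458 [[0.23, -0.97, -0.0, -649.54], [-0.94, -0.23, 0.27, -35.54], [-0.26, -0.06, -0.96, 378.84], [0.0, 0.0, 0.0, 1.0]]
```

View pics/scene0.png

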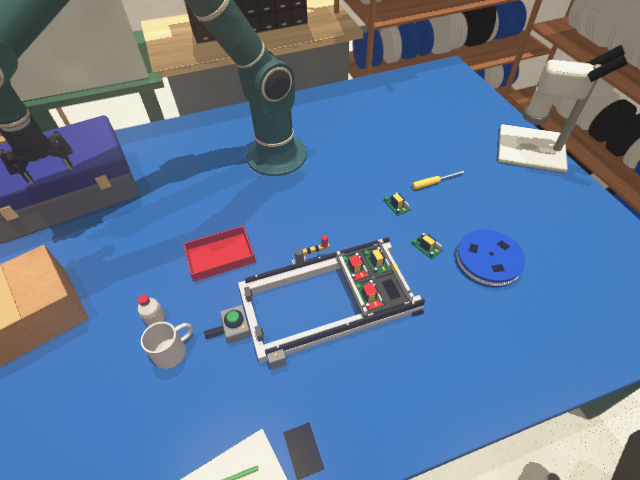

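View pics/side0.png

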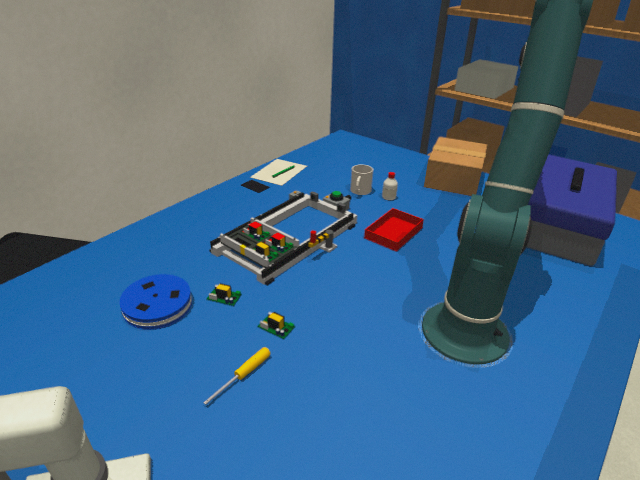

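The scene shows the robot base at (277,155) and the red tray at (220,252). The line runs from the button at (233,318) to the pallet at (380,275). The rejects are at (357,264) and (371,294), the good board in the pallet is at (378,258), and the empty pocket is at (392,289). Two boards are waiting at (397,203) and (429,244), and the gate is alongside the rail with its knob at (324,241). I'll enlarge these.

Run:
```python
from h import *
crop('scene0',225,180,455,350,'c1',3.4)
P=px2w('scene0',[(299,256),(324,241),(220,252),(233,318),(397,198),(430,240),(357,259),(378,254),(371,289),(490,255)],[53,77,20,40,30,30,70,70,70,36])
print(np.round(P))
```

```text
[[ 495.  -73.   53.]
 [ 488.    4.   77.]
 [ 375. -277.   20.]
 [ 613. -289.   40.]
 [ 370.  292.   30.]
 [ 558.  306.   30.]
 [ 573.   68.   70.]
 [ 578.  128.   70.]
 [ 674.   64.   70.]
 [ 669.  432.   36.]]
```

View pics/c1.png

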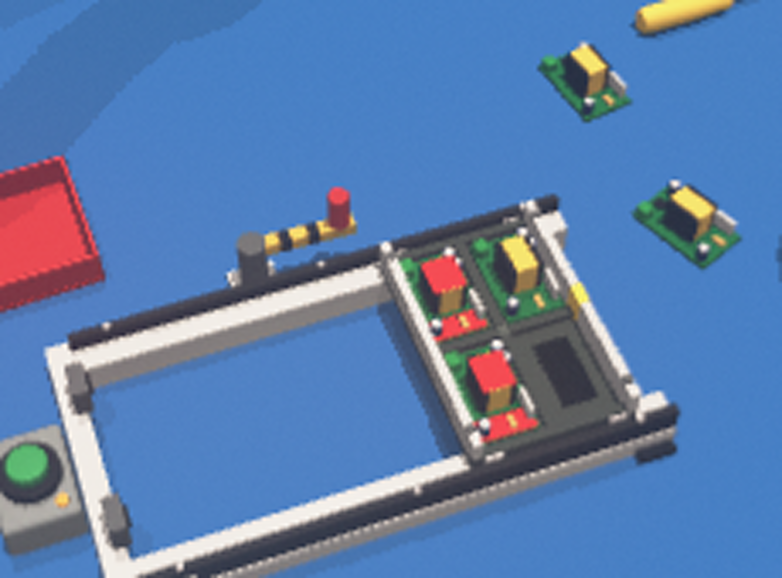

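Run:
```python
from h import *
uv=np.array([(557,199),(72,340),(677,410),(338,190),(577,297)])/3.4+[225,180]
print(np.round(px2w('scene0',uv,[44,44,44,95,50]),1))
A=np.array([(541,70),(583,121),(632,100),(588,45)])/3.4+[225,180]; B=np.array([(635,212),(702,267),(742,238),(676,182)])/3.4+[225,180]
for n in(A,B): print(np.round(px2w('scene0',n,4),1).tolist())
R=px2w('scene0',uv,[44,44,44,95,50])
L=np.array([(-113.5,262),(-113.5,-162),(113.5,262)]); 
l=L-L.mean(0); w=R[:3,:2]-R[:3,:2].mean(0)
a=np.arctan2((l[:,0]*w[:,1]-l[:,1]*w[:,0]).sum(),(l*w).sum()); Q=np.array([[np.cos(a),-np.sin(a)],[np.sin(a),np.cos(a)]])
o=R[:3,:2].mean(0)-Q@L.mean(0); print(np.degrees(a),o,(R[:,:2]-o)@Q)
```

```text
[[ 520.5  190.6   44. ]
 [ 514.6 -229.6   44. ]
 [ 740.1  185.9   44. ]
 [ 484.9    6.7   95. ]
 [ 622.1  159.1   50. ]]
[[343.7, 262.7, 4.0], [416.8, 270.9, 4.0], [409.3, 324.9, 4.0], [329.6, 318.9, 4.0]]
[[529.9, 265.7, 4.0], [603.5, 290.8, 4.0], [588.2, 337.9, 4.0], [512.2, 315.3, 4.0]]
-0.6169489164663207 [628.27073308 -72.0629769 ] [[-110.55370582  261.53673371]
 [-111.99303685 -158.72196554]
 [ 109.04674267  259.18523183]
 [-144.22833487   77.17023546]
 [  -8.64497179  231.0851397 ]]
```

Three boards are in the pallet (two rejects and one good), two good boards are waiting, and the gate is about 1.6 rad, already clear. I'll turn the tool so y points along world x, then go above the pallet.

Request:
{"fn": "carry_out", "kwargs": {"rows": [{"dp": [0,0,0],"twist": -1,"fingers": -0.3},{"dp": [0,0,0],"twist": -1,"fingers": -0.3},{"dp": [0,0,0],"twist": -1,"fingers": -0.3},{"dp": [0,0,0],"twist": -1,"fingers": -0.3},{"dp": [0,0,0],"twist": -1,"fingers": -0.3}], "squeeze": 40}}

```text
time: 0.65
tool_pos: [153.0, -631.5, 230.8]
eef_rot: [[0.721, 0.693, -0.0], [0.693, -0.721, 0.001], [0.0, -0.001, -1.0]]
contact_force: [0.1, 0.7, 0.2]
grip_width: 0.655
grip_force: 0.0
```

Request:
{"fn": "carry_out", "kwargs": {"rows": [{"dp": [0,0,0],"twist": -1,"fingers": -0.3},{"dp": [0,0,0],"twist": -1,"fingers": -0.3},{"dp": [0,0,0],"twist": -1,"fingers": -0.3},{"dp": [0,0,0],"twist": -1,"fingers": -0.3},{"dp": [0,0,0],"twist": -1,"fingers": -0.3}]}}

```text
time: 1.15
tool_pos: [153.0, -631.5, 230.9]
eef_rot: [[0.278, 0.961, -0.0], [0.961, -0.278, 0.001], [0.001, -0.0, -1.0]]
contact_force: [-1.3, 0.9, 0.1]
grip_width: 0.65
grip_force: 0.0
```

Request:
{"fn": "carry_out", "kwargs": {"rows": [{"dp": [0,0,0],"twist": -1,"fingers": -0.3},{"dp": [0,0,0],"twist": -1,"fingers": -0.3},{"dp": [0,0,0],"twist": -0.6,"fingers": -0.3}]}}

```text
time: 1.45
tool_pos: [152.9, -631.5, 230.8]
eef_rot: [[0.01, 1.0, -0.0], [1.0, -0.01, 0.001], [0.001, -0.0, -1.0]]
contact_force: [0.1, 0.1, 0.6]
grip_width: 0.651
grip_force: 0.0
```

Request:
{"fn": "carry_out", "kwargs": {"rows": [{"dp": [1,0.66,0],"twist": 0,"fingers": -0.3},{"dp": [1,0.66,0],"twist": 0,"fingers": -0.3},{"dp": [1,0.66,0],"twist": 0,"fingers": -0.3},{"dp": [1,0.66,0],"twist": 0,"fingers": -0.3},{"dp": [1,0.66,0],"twist": 0,"fingers": -0.3}]}}

```text
time: 1.95
tool_pos: [288.4, -431.8, 231.2]
eef_rot: [[0.014, 1.0, -0.0], [1.0, -0.014, -0.0], [-0.0, -0.0, -1.0]]
contact_force: [0.7, 0.9, 0.9]
grip_width: 0.651
grip_force: 0.0
```

Request:
{"fn": "carry_out", "kwargs": {"rows": [{"dp": [1,0.66,0],"twist": 0,"fingers": -0.3},{"dp": [1,0.66,0],"twist": 0,"fingers": -0.3},{"dp": [1,0.66,0],"twist": 0,"fingers": -0.3},{"dp": [1,0.66,0],"twist": 0,"fingers": -0.3},{"dp": [1,0.66,0],"twist": 0,"fingers": -0.3}]}}

```text
time: 2.45
tool_pos: [423.1, -233.7, 231.4]
eef_rot: [[0.014, 1.0, 0.0], [1.0, -0.014, -0.001], [-0.001, 0.0, -1.0]]
contact_force: [0.0, -0.2, 0.5]
grip_width: 0.652
grip_force: 0.0
```

Request:
{"fn": "carry_out", "kwargs": {"rows": [{"dp": [1,0.66,0],"twist": 0,"fingers": -0.3},{"dp": [1,0.66,0],"twist": 0,"fingers": -0.3},{"dp": [1,0.66,0],"twist": 0,"fingers": -0.3},{"dp": [1,0.66,0],"twist": 0,"fingers": -0.3},{"dp": [1,0.66,0],"twist": 0,"fingers": -0.3}]}}

```text
time: 2.95
tool_pos: [557.9, -35.7, 231.1]
eef_rot: [[0.014, 1.0, -0.0], [1.0, -0.014, -0.0], [-0.0, -0.0, -1.0]]
contact_force: [-0.0, -0.7, 0.1]
grip_width: 0.654
grip_force: 0.0
```

Request:
{"fn": "carry_out", "kwargs": {"rows": [{"dp": [1,0.66,0],"twist": 0,"fingers": -0.3},{"dp": [1,0.66,0],"twist": 0,"fingers": -0.3},{"dp": [0,0,0],"twist": 0,"fingers": -0.3}]}}

```text
time: 3.25
tool_pos: [612.6, 50.3, 231.1]
eef_rot: [[0.004, 1.0, 0.001], [1.0, -0.004, 0.005], [0.005, 0.001, -1.0]]
contact_force: [-1.1, 0.3, -1.5]
grip_width: 0.65
grip_force: 0.0
```

Run:
```python
from h import *
st(); snap('wrist','w1')
```

```text
{'time': 3.25, 'tool_pos': [612.61, 50.27, 231.08], 'contact_force': [-1.13, 0.27, -1.46], 'grip_width': 0.65, 'grip_force': 0.0, 'q': [18.32, 28.1, -35.2, 95.34, 17.56, 62.1, -22.21]}
[[0.004, 1.0, 0.001], [1.0, -0.004, 0.005], [0.005, 0.001, -1.0]]
```

View pics/w1.png

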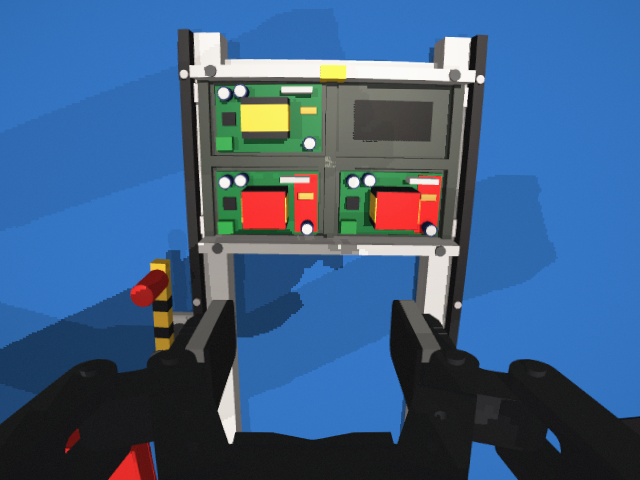

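Run:
```python
from h import *
print(np.round(px2w('w1',[(265,209),(398,210),(265,118),(394,120),(333,72),(332,66),(185,74),(481,79),(143,295)],[70,70,70,36,62,62,62,62,95]),1))
# guides edges
g=px2w('w1',[(190,60),(192,220),(472,60),(461,260)],44);print(np.round(g,1))
st()
```

```text
[[577.9  59.9  70. ]
 [674.3  58.8  70. ]
 [579.9 123.7  70. ]
 [675.2 122.6  36. ]
 [626.9 154.7  62. ]
 [626.2 158.7  62. ]
 [523.7 155.   62. ]
 [731.5 151.4  62. ]
 [491.1   3.3  95. ]]
[[522.8 167.   44. ]
 [516.4  46.6  44. ]
 [730.7 166.8  44. ]
 [733.7  12.1  44. ]]
{'time': 3.3, 'tool_pos': [611.46, 46.44, 230.67], 'contact_force': [-0.06, -1.31, -0.53], 'grip_width': 0.65, 'grip_force': 0.0, 'q': [18.51, 28.01, -35.05, 95.49, 17.6, 62.14, -22.12]}
[[0.007, 1.0, -0.001], [1.0, -0.007, 0.002], [0.002, -0.001, -1.0]]
```

The wrist view shows the rejects' transformers at (265,209) and (398,210), the good board at (265,118), the empty pocket at (394,120) and the gate alongside the rail. The pallet centre is about (627,91). Next I'll pick reject 1.

Request:
{"fn": "carry_out", "kwargs": {"rows": [{"dp": [0.33,-0.8,0.5],"twist": 0,"fingers": -0.3},{"dp": [0,0,1],"twist": 0,"fingers": -0.3},{"dp": [0,0,1],"twist": 0,"fingers": -0.3},{"dp": [0,0,0.8],"twist": 0,"fingers": -0.3},{"dp": [0,0,0],"twist": 0,"fingers": -0.3}]}}

```text
time: 3.8
tool_pos: [575.5, 53.3, 95.0]
eef_rot: [[0.015, 1.0, -0.009], [1.0, -0.015, -0.002], [-0.002, -0.009, -1.0]]
contact_force: [0.2, -0.1, 0.8]
grip_width: 0.651
grip_force: 0.0
```

Request:
{"fn": "carry_out", "kwargs": {"rows": [{"dp": [0.16,0.09,0],"twist": 0,"fingers": -0.3},{"dp": [0,0,0.5],"twist": 0,"fingers": -0.3},{"dp": [0,0,0],"twist": 0,"fingers": -0.3}]}}

```text
time: 4.1
tool_pos: [583.3, 62.2, 79.9]
eef_rot: [[0.014, 1.0, 0.0], [1.0, -0.014, -0.0], [-0.0, 0.0, -1.0]]
contact_force: [-0.3, -0.3, -0.5]
grip_width: 0.65
grip_force: 0.0
```

Request:
{"fn": "carry_out", "kwargs": {"rows": [{"dp": [-0.05,-0.08,0.2],"twist": 0,"fingers": -0.3},{"dp": [0,0,0.2],"twist": 0,"fingers": -0.3},{"dp": [0,0,0.2],"twist": 0,"fingers": -0.3},{"dp": [0,0,0],"twist": 0,"fingers": -0.3},{"dp": [0,0,0],"twist": 0,"fingers": -0.3}]}}

```text
time: 4.6
tool_pos: [579.7, 60.2, 55.2]
eef_rot: [[0.014, 1.0, -0.0], [1.0, -0.014, 0.0], [0.0, -0.0, -1.0]]
contact_force: [1.3, 0.8, -0.3]
grip_width: 0.652
grip_force: 0.0
```

Request:
{"fn": "carry_out", "kwargs": {"rows": [{"dp": [0,0,0.15],"twist": 0,"fingers": -0.3},{"dp": [0,0,0.15],"twist": 0,"fingers": -0.3},{"dp": [0,0,0],"twist": 0,"fingers": 1},{"dp": [0,0,0],"twist": 0,"fingers": 1},{"dp": [0,0,0],"twist": 0,"fingers": 1}]}}

```text
time: 5.1
tool_pos: [579.7, 60.2, 43.2]
eef_rot: [[0.014, 1.0, 0.0], [1.0, -0.014, 0.0], [0.0, 0.0, -1.0]]
contact_force: [-0.2, 0.4, -1.4]
grip_width: 0.369
grip_force: 40.3
```

Request:
{"fn": "carry_out", "kwargs": {"rows": [{"dp": [0,0,0],"twist": 0,"fingers": 1},{"dp": [0,0,0],"twist": 0,"fingers": 1}]}}

```text
time: 5.3
tool_pos: [579.7, 60.1, 43.2]
eef_rot: [[0.014, 1.0, -0.0], [1.0, -0.014, -0.0], [-0.0, -0.0, -1.0]]
contact_force: [0.3, 0.1, 0.1]
grip_width: 0.366
grip_force: 40.3
```

Request:
{"fn": "carry_out", "kwargs": {"rows": [{"dp": [0,0,-0.25],"twist": 0,"fingers": 1},{"dp": [0,0,-0.5],"twist": 0,"fingers": 1},{"dp": [0,0,-0.8],"twist": 0,"fingers": 1},{"dp": [0,0,-0.8],"twist": 0,"fingers": 1},{"dp": [0,0,0],"twist": 0,"fingers": 1}]}}

```text
time: 5.8
tool_pos: [582.8, 61.1, 142.5]
eef_rot: [[0.014, 1.0, 0.009], [1.0, -0.014, 0.001], [0.001, 0.009, -1.0]]
contact_force: [0.8, 0.9, -1.0]
grip_width: 0.366
grip_force: 40.5
```

Run:
```python
from h import *
crop('scene0',175,215,265,290,'c2',8)
```

```text
(no output)
```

View pics/c2.png

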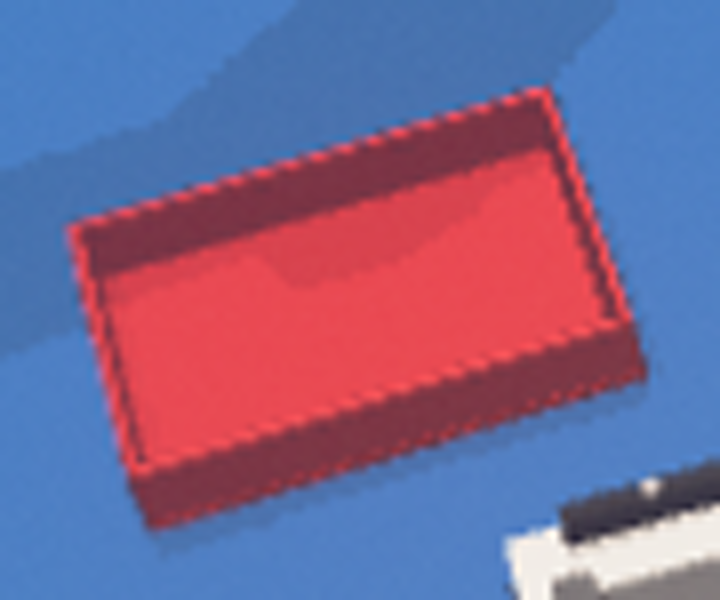

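Grip holds at 31 mm opening. The tray rim corners in the crop are (70,228), (548,90), (632,325) and (138,470).

Run:
```python
from h import *
P=px2w('scene0',np.array([(70,226),(548,88),(634,324),(136,470)])/8+[175,215],35)[:,:2]
print(np.round(P,1),np.linalg.norm(np.roll(P,-1,0)-P,axis=1),P.mean(0))
s=st(); snap('wrist','w2')
```

```text
[[ 318.4 -368.3]
 [ 315.4 -190.2]
 [ 434.8 -187.9]
 [ 435.  -363.8]] [178.0827995  119.38188563 175.91929875 116.69551889] [ 375.87702722 -277.55526178]
{'time': 5.8, 'tool_pos': [582.79, 61.06, 142.48], 'contact_force': [0.83, 0.94, -0.99], 'grip_width': 0.37, 'grip_force': 40.49, 'q': [16.11, 31.07, -33.34, 103.92, 21.53, 50.88, -27.9]}
[[0.014, 1.0, 0.009], [1.0, -0.014, 0.001], [0.001, 0.009, -1.0]]
```

Request:
{"fn": "carry_out", "kwargs": {"rows": [{"dp": [-0.5,-0.25,0],"twist": 0,"fingers": 1},{"dp": [-0.95,-0.5,0],"twist": 0,"fingers": 1},{"dp": [-0.95,-0.5,0],"twist": 0,"fingers": 1},{"dp": [-0.95,-0.5,0],"twist": 0,"fingers": 1},{"dp": [-0.95,-0.5,0],"twist": 0,"fingers": 1}]}}

```text
time: 6.35
tool_pos: [485.6, -111.9, 136.5]
eef_rot: [[0.013, 1.0, -0.002], [1.0, -0.013, 0.0], [0.0, -0.002, -1.0]]
contact_force: [0.4, -0.4, -1.9]
grip_width: 0.367
grip_force: 40.5
```

Request:
{"fn": "carry_out", "kwargs": {"rows": [{"dp": [-0.95,-0.5,0],"twist": 0,"fingers": 1},{"dp": [-0.95,-0.5,0],"twist": 0,"fingers": 1},{"dp": [-0.95,-0.5,0],"twist": 0,"fingers": 1},{"dp": [-0.95,-0.5,0],"twist": 0,"fingers": 1},{"dp": [-0.95,-0.5,0],"twist": 0,"fingers": 1}]}}

```text
time: 6.85
tool_pos: [383.1, -300.3, 136.7]
eef_rot: [[0.014, 1.0, -0.001], [1.0, -0.014, 0.001], [0.001, -0.001, -1.0]]
contact_force: [0.9, -0.5, -0.9]
grip_width: 0.367
grip_force: 40.5
```

Request:
{"fn": "carry_out", "kwargs": {"rows": [{"dp": [-0.5,-0.25,0],"twist": 0,"fingers": 1},{"dp": [0,0,0.5],"twist": 0,"fingers": 1},{"dp": [0,0,0.5],"twist": 0,"fingers": 1},{"dp": [0,0,0],"twist": 0,"fingers": 1},{"dp": [0,0,0],"twist": 0,"fingers": 1}]}}

```text
time: 7.35
tool_pos: [374.2, -318.5, 96.9]
eef_rot: [[0.013, 1.0, -0.001], [1.0, -0.013, 0.001], [0.001, -0.001, -1.0]]
contact_force: [0.1, -0.6, -0.5]
grip_width: 0.365
grip_force: 40.4
```

Request:
{"fn": "carry_out", "kwargs": {"rows": [{"dp": [0,0,0.7],"twist": 0,"fingers": 1},{"dp": [0,0,0.7],"twist": 0,"fingers": 1},{"dp": [0,0,0.5],"twist": 0,"fingers": 1},{"dp": [0,0,0.15],"twist": 0,"fingers": 1},{"dp": [0,0,0],"twist": 0,"fingers": 1}]}}

```text
time: 7.85
tool_pos: [374.8, -318.9, 15.4]
eef_rot: [[0.013, 1.0, -0.0], [1.0, -0.013, 0.0], [0.0, -0.0, -1.0]]
contact_force: [0.0, -0.2, -0.8]
grip_width: 0.369
grip_force: 40.4
```

Request:
{"fn": "carry_out", "kwargs": {"rows": [{"dp": [0,0,0],"twist": 0,"fingers": 1},{"dp": [0,0,0],"twist": 0,"fingers": -0.3},{"dp": [0,0,0],"twist": 0,"fingers": -0.3},{"dp": [0,0,0],"twist": 0,"fingers": -0.3}]}}

```text
time: 8.25
tool_pos: [374.9, -319.6, 16.0]
eef_rot: [[0.014, 1.0, 0.001], [1.0, -0.014, -0.001], [-0.001, 0.001, -1.0]]
contact_force: [0.5, 1.4, -1.3]
grip_width: 0.648
grip_force: 0.0
```

Request:
{"fn": "carry_out", "kwargs": {"rows": [{"dp": [0,0,-0.5],"twist": 0,"fingers": -0.3},{"dp": [0,0,-1],"twist": 0,"fingers": -0.3},{"dp": [0,0,-1],"twist": 0,"fingers": -0.3},{"dp": [0,0,-0.5],"twist": 0,"fingers": -0.3},{"dp": [0,0,0],"twist": 0,"fingers": -0.3}]}}

```text
time: 8.75
tool_pos: [376.2, -320.6, 138.5]
eef_rot: [[0.014, 1.0, 0.005], [1.0, -0.014, -0.005], [-0.005, 0.005, -1.0]]
contact_force: [0.6, -0.2, 0.2]
grip_width: 0.649
grip_force: 0.0
```

Request:
{"fn": "carry_out", "kwargs": {"rows": [{"dp": [0.4,0.3,0],"twist": 0,"fingers": -0.3},{"dp": [0.9,0.69,0],"twist": 0,"fingers": -0.3},{"dp": [0.9,0.69,0],"twist": 0,"fingers": -0.3},{"dp": [0.9,0.69,0],"twist": 0,"fingers": -0.3},{"dp": [0.9,0.69,0],"twist": 0,"fingers": -0.3}]}}

```text
time: 9.25
tool_pos: [499.3, -159.4, 134.3]
eef_rot: [[0.014, 1.0, -0.001], [1.0, -0.014, 0.0], [0.0, -0.001, -1.0]]
contact_force: [0.6, -0.7, 0.1]
grip_width: 0.651
grip_force: 0.0
```

Request:
{"fn": "carry_out", "kwargs": {"rows": [{"dp": [0.9,0.69,0],"twist": 0,"fingers": -0.3},{"dp": [0.9,0.69,0],"twist": 0,"fingers": -0.3},{"dp": [0.9,0.69,0],"twist": 0,"fingers": -0.3},{"dp": [0.9,0.69,0],"twist": 0,"fingers": -0.3},{"dp": [0.9,0.69,0],"twist": 0,"fingers": -0.3}]}}

```text
time: 9.75
tool_pos: [639.8, 18.6, 133.8]
eef_rot: [[0.014, 1.0, -0.002], [1.0, -0.014, -0.001], [-0.001, -0.002, -1.0]]
contact_force: [-0.1, -0.6, 0.3]
grip_width: 0.654
grip_force: 0.0
```

Request:
{"fn": "carry_out", "kwargs": {"rows": [{"dp": [0.9,0.69,0],"twist": 0,"fingers": -0.3},{"dp": [0.3,0.2,0],"twist": 0,"fingers": -0.3},{"dp": [0,0,0.5],"twist": 0,"fingers": -0.3},{"dp": [0,0,0],"twist": 0,"fingers": -0.3},{"dp": [0,0,0],"twist": 0,"fingers": -0.3}]}}

```text
time: 10.25
tool_pos: [674.8, 63.6, 114.0]
eef_rot: [[0.014, 1.0, -0.003], [1.0, -0.014, -0.001], [-0.001, -0.003, -1.0]]
contact_force: [-0.3, -0.2, 1.1]
grip_width: 0.648
grip_force: 0.0
```

Request:
{"fn": "carry_out", "kwargs": {"rows": [{"dp": [-0.1,0,0.5],"twist": 0,"fingers": -0.3},{"dp": [0,0,0.5],"twist": 0,"fingers": -0.3},{"dp": [0,0,0.4],"twist": 0,"fingers": -0.3},{"dp": [0,0,0.37],"twist": 0,"fingers": -0.3},{"dp": [0,0,0],"twist": 0,"fingers": -0.3}]}}

```text
time: 10.75
tool_pos: [674.3, 60.1, 42.3]
eef_rot: [[0.014, 1.0, -0.004], [1.0, -0.014, -0.001], [-0.001, -0.004, -1.0]]
contact_force: [0.2, -0.3, -0.5]
grip_width: 0.654
grip_force: 0.0
```

Request:
{"fn": "carry_out", "kwargs": {"rows": [{"dp": [0,0,0],"twist": 0,"fingers": 1},{"dp": [0,0,0],"twist": 0,"fingers": 1},{"dp": [0,0,0],"twist": 0,"fingers": 1},{"dp": [0,0,0],"twist": 0,"fingers": 1}]}}

```text
time: 11.15
tool_pos: [676.5, 61.0, 45.5]
eef_rot: [[0.014, 1.0, 0.002], [1.0, -0.014, 0.0], [0.0, 0.002, -1.0]]
contact_force: [-0.6, 0.9, 2.4]
grip_width: 0.366
grip_force: 40.6
```

Request:
{"fn": "carry_out", "kwargs": {"rows": [{"dp": [0,0,-0.25],"twist": 0,"fingers": 1},{"dp": [0,0,-0.5],"twist": 0,"fingers": 1},{"dp": [0,0,-0.8],"twist": 0,"fingers": 1},{"dp": [0,0,-0.8],"twist": 0,"fingers": 1},{"dp": [0,0,0],"twist": 0,"fingers": 1}]}}

```text
time: 11.65
tool_pos: [678.8, 61.7, 144.4]
eef_rot: [[0.014, 1.0, 0.009], [1.0, -0.014, 0.001], [0.001, 0.009, -1.0]]
contact_force: [0.7, 0.8, 0.2]
grip_width: 0.366
grip_force: 40.2
```

Request:
{"fn": "carry_out", "kwargs": {"rows": [{"dp": [-0.4,-0.4,0],"twist": 0,"fingers": 1},{"dp": [-0.8,-0.8,0],"twist": 0,"fingers": 1},{"dp": [-0.8,-0.8,0],"twist": 0,"fingers": 1},{"dp": [-0.8,-0.8,0],"twist": 0,"fingers": 1},{"dp": [-0.8,-0.8,0],"twist": 0,"fingers": 1}]}}

```text
time: 12.15
tool_pos: [527.9, -82.4, 138.1]
eef_rot: [[0.013, 1.0, -0.001], [1.0, -0.013, -0.0], [-0.0, -0.001, -1.0]]
contact_force: [0.8, -1.0, -0.9]
grip_width: 0.366
grip_force: 40.2
```

Request:
{"fn": "carry_out", "kwargs": {"rows": [{"dp": [-0.8,-0.8,0],"twist": 0,"fingers": 1},{"dp": [-0.8,-0.8,0],"twist": 0,"fingers": 1},{"dp": [-0.8,-0.8,0],"twist": 0,"fingers": 1},{"dp": [-0.8,-0.8,0],"twist": 0,"fingers": 1},{"dp": [-0.5,-0.5,0],"twist": 0,"fingers": 1}]}}

```text
time: 12.65
tool_pos: [376.5, -229.2, 138.2]
eef_rot: [[0.017, 1.0, -0.002], [1.0, -0.017, -0.001], [-0.001, -0.002, -1.0]]
contact_force: [0.1, -0.0, -1.2]
grip_width: 0.371
grip_force: 40.3
```

Request:
{"fn": "carry_out", "kwargs": {"rows": [{"dp": [-0.2,-0.1,0],"twist": 0,"fingers": 1},{"dp": [0,0,0.5],"twist": 0,"fingers": 1},{"dp": [0,0,0.5],"twist": 0,"fingers": 1},{"dp": [0,0,0],"twist": 0,"fingers": 1},{"dp": [0,0,0],"twist": 0,"fingers": 1}]}}

```text
time: 13.15
tool_pos: [376.4, -234.3, 98.6]
eef_rot: [[0.012, 1.0, -0.0], [1.0, -0.012, 0.001], [0.001, -0.0, -1.0]]
contact_force: [0.3, 0.5, -1.1]
grip_width: 0.364
grip_force: 40.1
```

Request:
{"fn": "carry_out", "kwargs": {"rows": [{"dp": [-0.05,0,0.7],"twist": 0,"fingers": 1},{"dp": [0,0,0.7],"twist": 0,"fingers": 1},{"dp": [0,0,0.5],"twist": 0,"fingers": 1},{"dp": [0,0,0.18],"twist": 0,"fingers": 1},{"dp": [0,0,0],"twist": 0,"fingers": 1}]}}

```text
time: 13.65
tool_pos: [376.1, -236.8, 15.3]
eef_rot: [[0.013, 1.0, -0.0], [1.0, -0.013, 0.0], [0.0, -0.0, -1.0]]
contact_force: [-0.3, 0.3, -0.3]
grip_width: 0.364
grip_force: 40.2
```

Request:
{"fn": "carry_out", "kwargs": {"rows": [{"dp": [0,0,0],"twist": 0,"fingers": 1},{"dp": [0,0,0],"twist": 0,"fingers": -0.3},{"dp": [0,0,0],"twist": 0,"fingers": -0.3},{"dp": [0,0,0],"twist": 0,"fingers": -0.3}]}}

```text
time: 14.05
tool_pos: [376.1, -237.5, 15.9]
eef_rot: [[0.014, 1.0, 0.001], [1.0, -0.014, -0.001], [-0.001, 0.001, -1.0]]
contact_force: [-0.1, 0.0, 0.2]
grip_width: 0.65
grip_force: 0.0
```

Request:
{"fn": "carry_out", "kwargs": {"rows": [{"dp": [0,0,-0.5],"twist": 0,"fingers": -0.3},{"dp": [0,0,-1],"twist": 0,"fingers": -0.3},{"dp": [0,0,-1],"twist": 0,"fingers": -0.3},{"dp": [0,0,-1],"twist": 0,"fingers": -0.3},{"dp": [0,0,-1],"twist": 0,"fingers": -0.3}]}}

```text
time: 14.55
tool_pos: [375.4, -236.9, 197.1]
eef_rot: [[0.013, 1.0, 0.0], [1.0, -0.013, -0.0], [-0.0, 0.0, -1.0]]
contact_force: [0.6, -0.9, 0.2]
grip_width: 0.652
grip_force: 0.0
```

Request:
{"fn": "carry_out", "kwargs": {"rows": [{"dp": [0,0,-0.3],"twist": 0,"fingers": -0.3},{"dp": [0,0,0],"twist": 0,"fingers": -0.3}]}}

```text
time: 14.75
tool_pos: [376.4, -238.0, 209.0]
eef_rot: [[0.014, 1.0, 0.003], [1.0, -0.014, -0.004], [-0.004, 0.003, -1.0]]
contact_force: [-0.4, -0.5, -1.1]
grip_width: 0.653
grip_force: 0.0
```

Run:
```python
from h import *
snap('wrist','w3'); st(); snap('scene','s3')
```

```text
{'time': 14.8, 'tool_pos': [375.4, -237.46, 207.38], 'contact_force': [-0.77, -0.0, -0.76], 'grip_width': 0.65, 'grip_force': 0.0, 'q': [61.82, 12.37, -37.43, 118.91, 9.65, 51.56, 18.2]}
[[0.014, 1.0, 0.0], [1.0, -0.014, -0.001], [-0.001, 0.0, -1.0]]
```

View pics/s3.png

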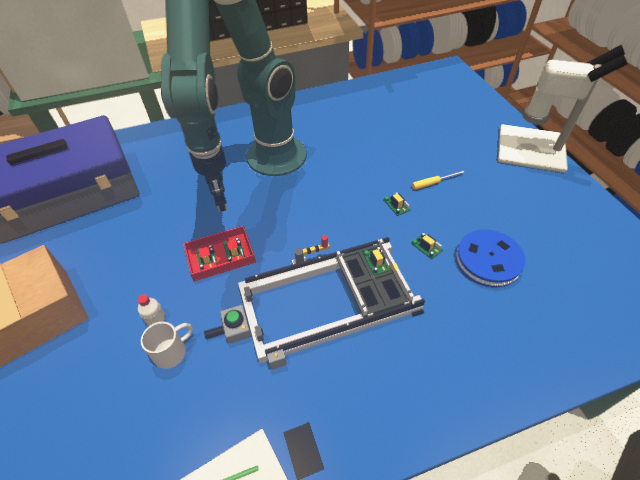

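Both rejects lie flat in the tray, and the waiting boards at (397,203) and (429,244) haven't moved. I'll go over to look at them.

Request:
{"fn": "carry_out", "kwargs": {"rows": [{"dp": [0.95,0.23,0],"twist": 0,"fingers": -0.3},{"dp": [0.95,0.23,0],"twist": 0,"fingers": -0.3},{"dp": [0.95,0.23,0],"twist": 0,"fingers": -0.3},{"dp": [0.95,0.23,0],"twist": 0,"fingers": -0.3},{"dp": [0.95,0.23,0],"twist": 0,"fingers": -0.3}]}}

```text
time: 15.35
tool_pos: [423.1, -46.1, 205.4]
eef_rot: [[0.014, 1.0, -0.003], [1.0, -0.014, 0.001], [0.001, -0.003, -1.0]]
contact_force: [0.4, -0.6, -0.3]
grip_width: 0.646
grip_force: 0.0
```

Request:
{"fn": "carry_out", "kwargs": {"rows": [{"dp": [0.95,0.23,0],"twist": 0,"fingers": -0.3},{"dp": [0.95,0.23,0],"twist": 0,"fingers": -0.3},{"dp": [0.95,0.23,0],"twist": 0,"fingers": -0.3},{"dp": [0.95,0.23,0],"twist": 0,"fingers": -0.3},{"dp": [0.95,0.23,0],"twist": 0,"fingers": -0.3}]}}

```text
time: 15.85
tool_pos: [471.8, 142.9, 204.9]
eef_rot: [[0.013, 1.0, -0.004], [1.0, -0.013, -0.0], [-0.0, -0.004, -1.0]]
contact_force: [0.7, 0.0, 0.5]
grip_width: 0.648
grip_force: 0.0
```

Request:
{"fn": "carry_out", "kwargs": {"rows": [{"dp": [0.95,0.23,0],"twist": 0,"fingers": -0.3},{"dp": [0.95,0.23,0],"twist": 0,"fingers": -0.3},{"dp": [0,0,0],"twist": 0,"fingers": -0.3},{"dp": [0,0,0],"twist": 0,"fingers": -0.3},{"dp": [0,0,0],"twist": 0,"fingers": -0.3}]}}

```text
time: 16.35
tool_pos: [491.5, 215.9, 205.6]
eef_rot: [[0.014, 1.0, -0.003], [1.0, -0.014, -0.002], [-0.002, -0.003, -1.0]]
contact_force: [0.5, -0.5, -0.5]
grip_width: 0.653
grip_force: 0.0
```

Run:
```python
from h import *
snap('wrist','w4'); st()
```

```text
{'time': 16.4, 'tool_pos': [491.79, 215.63, 206.06], 'contact_force': [0.29, -0.56, 0.68], 'grip_width': 0.65, 'grip_force': 0.0, 'q': [9.6, 25.23, -46.32, 106.76, 21.5, 57.28, -46.79]}
[[0.015, 1.0, -0.002], [1.0, -0.015, -0.002], [-0.002, -0.002, -1.0]]
```

View pics/w4.png

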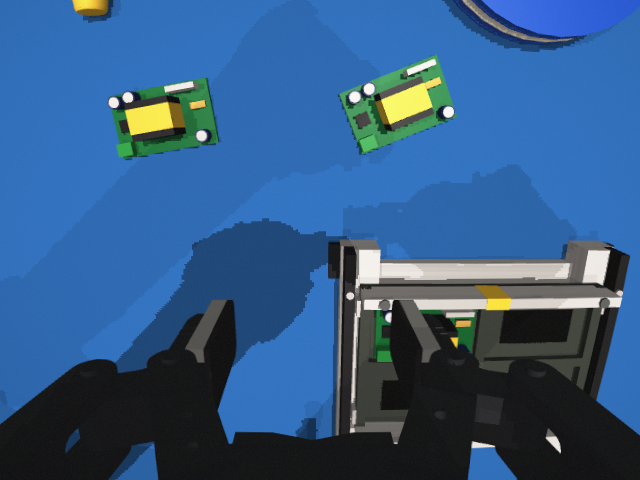

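Run:
```python
from h import *
for n in([(111,93),(208,79),(218,144),(122,159)],[(339,94),(437,57),(455,115),(364,153)]):
    P=px2w('w4',n,4)[:,:2]; print(np.round(P,1).tolist(),np.round(np.linalg.norm(np.roll(P,-1,0)-P,axis=1)),np.round(P.mean(0),1))
    for a,b in((0,1),(3,2)): d=P[b]-P[a]; print(np.degrees(np.arctan2(d[1],d[0])))
print(px2w('w4',[(155,118),(405,103)],34))
```

```text
[[332.8, 312.4], [411.4, 319.6], [416.1, 269.9], [336.1, 260.4]] [79. 50. 81. 52.] [374.1 290.6]
5.211521169869665
6.7902316122728825
[[512.0, 306.2], [587.1, 333.5], [603.3, 290.1], [531.8, 260.9]] [80. 46. 77. 49.] [558.6 297.7]
19.991600920820307
22.24710588113192
[[377.90100513 290.98855894  34.        ]
 [557.15006719 297.81059374  34.        ]]
```

Request:
{"fn": "carry_out", "kwargs": {"rows": [{"dp": [0.69,0.54,0],"twist": 0,"fingers": -0.3},{"dp": [0.69,0.54,0],"twist": 0,"fingers": -0.3},{"dp": [0.69,0.54,0],"twist": 0,"fingers": -0.3},{"dp": [0,0,0.5],"twist": -0.9,"fingers": -0.3},{"dp": [0,0,0.5],"twist": -0.9,"fingers": -0.3}]}}

```text
time: 16.9
tool_pos: [559.0, 298.6, 166.7]
eef_rot: [[-0.176, 0.984, 0.001], [0.984, 0.176, -0.0], [-0.0, 0.001, -1.0]]
contact_force: [-0.2, -0.6, 0.7]
grip_width: 0.649
grip_force: 0.0
```

Request:
{"fn": "carry_out", "kwargs": {"rows": [{"dp": [0,0,1],"twist": -0.9,"fingers": -0.3},{"dp": [0,0,1],"twist": -0.85,"fingers": -0.3},{"dp": [0,0,0],"twist": 0,"fingers": -0.3},{"dp": [0,0,0],"twist": 0,"fingers": -0.3}]}}

```text
time: 17.3
tool_pos: [558.3, 298.2, 87.4]
eef_rot: [[-0.347, 0.938, -0.001], [0.938, 0.347, -0.0], [0.0, -0.001, -1.0]]
contact_force: [0.6, 0.4, 0.7]
grip_width: 0.65
grip_force: 0.0
```

```bash
cat > go.py <<'E'
import sys
from h import *
# go.py x y z yaw : shift in dp units (sum of rows) at the present tool axes, twist rows
t=np.array(list(map(float,sys.argv[1:4]))); s=readout.state(); R=np.array(s['eef_rot']); p=np.array(s['tool_pos'])
d=R.T@(t-p)/40; y=np.degrees(np.arctan2(R[1,1],R[0,1]))
print(np.round(p,1),'yaw',round(y,1),'dp sum',np.round(d,2),'twist sum',round(-(float(sys.argv[4])-y)/6,2))
E
python3 go.py 558 297.8 8 20.5
```

```text
[558.3 298.2  87.4] yaw 20.3 dp sum [-0.01 -0.01  1.99] twist sum -0.03
```

Request:
{"fn": "carry_out", "kwargs": {"rows": [{"dp": [0,0,0.7],"twist": 0,"fingers": -0.3},{"dp": [0,0,0.7],"twist": 0,"fingers": -0.3},{"dp": [0,0,0.4],"twist": 0,"fingers": -0.3},{"dp": [0,0,0.15],"twist": 0,"fingers": -0.3},{"dp": [0,0,0],"twist": 0,"fingers": -0.3}]}}

```text
time: 17.8
tool_pos: [558.7, 299.5, 10.1]
eef_rot: [[-0.35, 0.937, 0.001], [0.937, 0.35, 0.0], [0.0, 0.001, -1.0]]
contact_force: [-0.6, 0.2, 0.8]
grip_width: 0.65
grip_force: 0.0
```

Request:
{"fn": "carry_out", "kwargs": {"rows": [{"dp": [0,0,0],"twist": 0,"fingers": 1},{"dp": [0,0,0],"twist": 0,"fingers": 1},{"dp": [0,0,0],"twist": 0,"fingers": 1},{"dp": [0,0,0],"twist": 0,"fingers": 1}]}}

```text
time: 18.2
tool_pos: [559.2, 300.0, 11.0]
eef_rot: [[-0.35, 0.937, 0.002], [0.937, 0.35, 0.001], [0.0, 0.003, -1.0]]
contact_force: [-1.5, -0.8, 6.8]
grip_width: 0.361
grip_force: 42.2
```

Request:
{"fn": "carry_out", "kwargs": {"rows": [{"dp": [0,0,-0.25],"twist": 0,"fingers": 1},{"dp": [0,0,-0.75],"twist": 0,"fingers": 1},{"dp": [0,0,-1],"twist": 0,"fingers": 1},{"dp": [0,0,-1],"twist": 0,"fingers": 1},{"dp": [0,0,-0.5],"twist": 0,"fingers": 1}]}}

```text
time: 18.7
tool_pos: [559.0, 300.4, 153.5]
eef_rot: [[-0.351, 0.936, 0.004], [0.936, 0.351, 0.002], [0.001, 0.004, -1.0]]
contact_force: [0.3, 0.0, 0.5]
grip_width: 0.365
grip_force: 41.3
```

Request:
{"fn": "carry_out", "kwargs": {"rows": [{"dp": [0,0,0],"twist": 0.9,"fingers": 1},{"dp": [0,0,0],"twist": 0.9,"fingers": 1},{"dp": [0,0,0],"twist": 0.9,"fingers": 1},{"dp": [0,0,0],"twist": 0.83,"fingers": 1},{"dp": [0,0,0],"twist": 0,"fingers": 1}]}}

```text
time: 19.2
tool_pos: [557.9, 299.2, 149.8]
eef_rot: [[0.011, 1.0, 0.0], [1.0, -0.011, -0.0], [-0.0, 0.0, -1.0]]
contact_force: [0.5, 0.2, -1.1]
grip_width: 0.363
grip_force: 41.3
```

```bash
python3 go.py 675.5 122.8 120 -0.8
python3 - <<'E'
from h import *
snap('wrist','w5')
E
```

```text
[557.9 299.2 149.8] yaw -0.7 dp sum [-4.38  2.99  0.75] twist sum 0.02
```

View pics/w5.png

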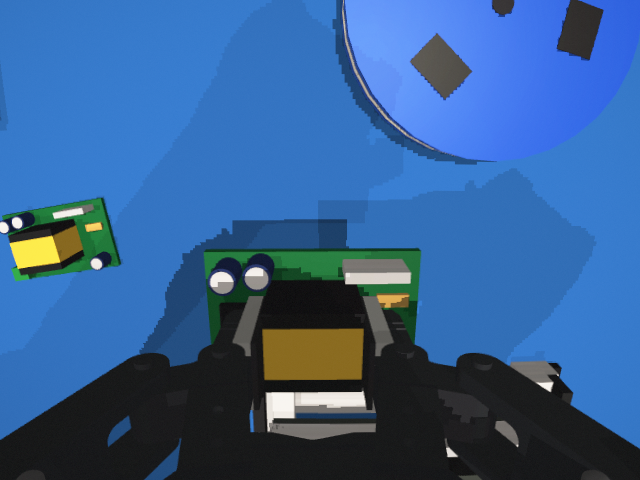

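Run:
```python
from h import *
print('edge',px2w('w5',[(205,250),(420,250),(312,250)],143).round(1).tolist())
print('w4 mark front/back edge, left pocket',px2w('w4',[(490,286),(496,298),(492,292),(350,296),(620,294)],[62,62,62,62,62]).round(1).tolist())
crop('w1',190,60,490,260,'c3',2.6)
```

```text
edge [[518.3, 323.2, 143.0], [597.2, 322.2, 143.0], [557.6, 322.7, 143.0]]
w4 mark front/back edge, left pocket [[619.1, 169.3, 62.0], [624.7, 159.7, 62.0], [621.1, 164.5, 62.0], [516.8, 163.5, 62.0], [724.8, 159.8, 62.0]]
```

View pics/c3.png

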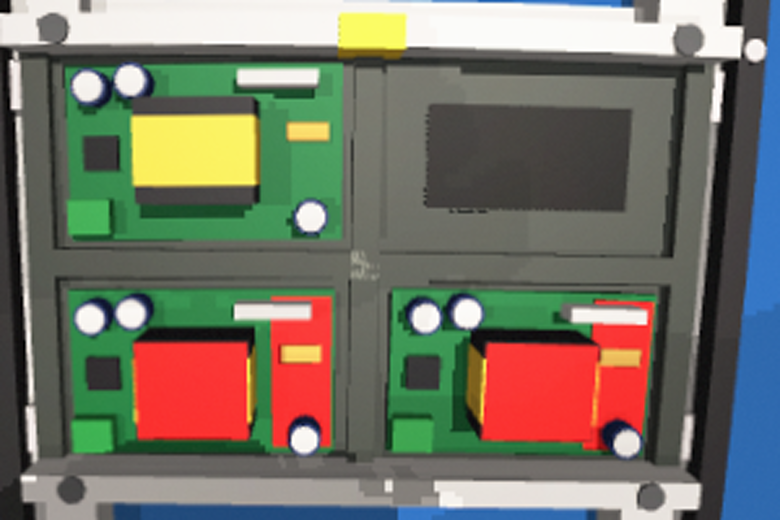

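Run:
```python
from h import *
c=lambda l:np.array(l)/2.6+[190,60]
print('cross',px2w('w1',c([(366,264)]),42).round(1).tolist())
print('floor rect',px2w('w1',c([(428,105),(632,110),(625,210),(426,205)]),36).mean(0).round(1))
print('pocket floor corners',px2w('w1',c([(388,66),(676,75),(664,252),(384,246)]),36).round(1).tolist())
print('good board corners',px2w('w1',c([(66,62),(343,64),(343,240),(66,240)]),40).round(1).tolist())
print('mark w1, w4',px2w('w1',c([(372,33)]),62).round(1).tolist(),px2w('w4',[(497,303)],62).round(1).tolist())
```

```text
cross [[626.5, 91.4, 42.0]]
floor rect [674.6 122.2  36. ]
pocket floor corners [[632.9, 148.1, 36.0], [717.6, 146.4, 36.0], [717.1, 94.7, 36.0], [632.1, 96.3, 36.0]]
good board corners [[540.1, 149.9, 40.0], [619.7, 148.3, 40.0], [619.7, 98.3, 40.0], [537.5, 99.1, 40.0]]
mark w1, w4 [[627.0, 154.3, 62.0]] [[626.0, 155.6, 62.0]]
```

The board is held square and level. I'll take it to the empty pocket (+x,+y), where the TCP target is (675.2,124).

Request:
{"fn": "carry_out", "kwargs": {"rows": [{"dp": [-0.6,0.4,0],"twist": 0,"fingers": 1},{"dp": [-0.9,0.6,0],"twist": 0,"fingers": 1},{"dp": [-0.9,0.6,0],"twist": 0,"fingers": 1},{"dp": [-0.9,0.6,0],"twist": 0,"fingers": 1},{"dp": [-0.7,0.5,0],"twist": 0,"fingers": 1}]}}

```text
time: 19.75
tool_pos: [665.6, 134.7, 149.2]
eef_rot: [[0.012, 1.0, -0.0], [1.0, -0.012, -0.001], [-0.001, -0.0, -1.0]]
contact_force: [0.5, 0.0, -1.9]
grip_width: 0.369
grip_force: 41.3
```

Request:
{"fn": "carry_out", "kwargs": {"rows": [{"dp": [-0.35,0.28,0],"twist": 0,"fingers": 1},{"dp": [0,0,0.5],"twist": 0,"fingers": 1},{"dp": [0,0,0.5],"twist": 0,"fingers": 1},{"dp": [0,0,0],"twist": 0,"fingers": 1},{"dp": [0,0,0],"twist": 0,"fingers": 1}]}}

```text
time: 20.25
tool_pos: [674.8, 125.2, 109.4]
eef_rot: [[0.009, 1.0, -0.001], [1.0, -0.009, 0.001], [0.001, -0.001, -1.0]]
contact_force: [-0.2, 0.2, -0.4]
grip_width: 0.371
grip_force: 41.2
```

```bash
python3 go.py 675.2 124 48 -0.8
```

```text
[674.8 125.2 109.4] yaw -0.5 dp sum [-0.03  0.01  1.54] twist sum 0.04
```

Request:
{"fn": "carry_out", "kwargs": {"rows": [{"dp": [-0.03,0.01,0.5],"twist": 0.04,"fingers": 1},{"dp": [0,0,0.5],"twist": 0,"fingers": 1},{"dp": [0,0,0.3],"twist": 0,"fingers": 1},{"dp": [0,0,0],"twist": 0,"fingers": 1},{"dp": [0,0,0],"twist": 0,"fingers": 1}]}}

```text
time: 20.75
tool_pos: [675.5, 122.9, 56.7]
eef_rot: [[0.015, 1.0, -0.001], [1.0, -0.015, 0.0], [0.0, -0.001, -1.0]]
contact_force: [-0.2, 0.0, -0.4]
grip_width: 0.363
grip_force: 41.3
```

```bash
python3 go.py 675.2 124 48 -0.8
```

```text
[675.5 122.9  56.7] yaw -0.9 dp sum [ 0.03 -0.01  0.22] twist sum -0.01
```

Request:
{"fn": "carry_out", "kwargs": {"rows": [{"dp": [0.02,0,0.1],"twist": 0,"fingers": 1},{"dp": [0,0,0.1],"twist": 0,"fingers": 1},{"dp": [0,0,0.03],"twist": 0,"fingers": 1},{"dp": [0,0,0],"twist": 0,"fingers": 1}]}}

```text
time: 21.15
tool_pos: [675.7, 123.4, 48.0]
eef_rot: [[0.016, 1.0, -0.0], [1.0, -0.016, -0.0], [-0.0, -0.0, -1.0]]
contact_force: [-1.1, 0.1, -1.1]
grip_width: 0.364
grip_force: 41.3
```

Request:
{"fn": "carry_out", "kwargs": {"rows": [{"dp": [0,0,0],"twist": 0,"fingers": -0.3},{"dp": [0,0,0],"twist": 0,"fingers": -0.3},{"dp": [0,0,0],"twist": 0,"fingers": -0.3}]}}

```text
time: 21.45
tool_pos: [676.0, 123.6, 48.4]
eef_rot: [[0.016, 1.0, 0.001], [1.0, -0.016, 0.0], [0.0, 0.001, -1.0]]
contact_force: [-0.1, 1.0, -0.3]
grip_width: 0.651
grip_force: 0.0
```

Request:
{"fn": "carry_out", "kwargs": {"rows": [{"dp": [0,0,-0.4],"twist": 0,"fingers": -0.3},{"dp": [0,0,-1],"twist": 0,"fingers": -0.3},{"dp": [0,0,-1],"twist": 0,"fingers": -0.3},{"dp": [0,0,0],"twist": 0,"fingers": -0.3},{"dp": [0,0,0],"twist": 0,"fingers": -0.3}]}}

```text
time: 21.95
tool_pos: [676.6, 123.7, 146.5]
eef_rot: [[0.016, 1.0, 0.003], [1.0, -0.016, 0.0], [0.0, 0.003, -1.0]]
contact_force: [-0.6, -0.2, -0.6]
grip_width: 0.65
grip_force: 0.0
```

```bash
python3 go.py 376 290.8 140 6
```

```text
[676.6 123.7 146.5] yaw -0.9 dp sum [ 4.06 -7.58  0.14] twist sum -1.15
```

Request:
{"fn": "carry_out", "kwargs": {"rows": [{"dp": [0.35,-0.65,-0.5],"twist": 0,"fingers": -0.3},{"dp": [0.5,-0.95,0],"twist": 0,"fingers": -0.3},{"dp": [0.5,-0.95,0],"twist": 0,"fingers": -0.3},{"dp": [0.5,-0.95,0],"twist": 0,"fingers": -0.3},{"dp": [0.5,-0.95,0],"twist": 0,"fingers": -0.3}]}}

```text
time: 22.45
tool_pos: [496.9, 220.3, 163.1]
eef_rot: [[0.016, 1.0, -0.002], [1.0, -0.016, -0.001], [-0.001, -0.002, -1.0]]
contact_force: [0.3, 0.6, -0.4]
grip_width: 0.651
grip_force: 0.0
```

Request:
{"fn": "carry_out", "kwargs": {"rows": [{"dp": [0.1,-0.95,0],"twist": 0,"fingers": -0.3},{"dp": [0,-0.95,0],"twist": 0,"fingers": -0.3},{"dp": [0,-0.3,0],"twist": -0.6,"fingers": -0.3},{"dp": [0,0,0],"twist": -0.55,"fingers": -0.3},{"dp": [0,0,0],"twist": 0,"fingers": -0.3}]}}

```text
time: 22.95
tool_pos: [410.5, 225.1, 163.5]
eef_rot: [[-0.105, 0.994, -0.001], [0.994, 0.105, -0.001], [-0.001, -0.001, -1.0]]
contact_force: [0.5, -0.5, -0.2]
grip_width: 0.654
grip_force: 0.0
```

```bash
python3 - <<'E'
from h import *
snap('wrist','w6')
E
python3 go.py 376 290.8 140 6
```

```text
[411.  225.2 163.6] yaw 5.9 dp sum [ 1.72 -0.7   0.59] twist sum -0.01
```

View pics/w6.png

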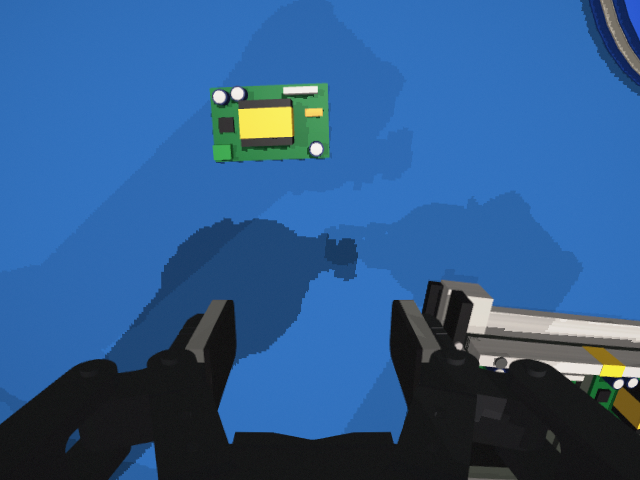

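The board is unmoved and square to the tool, with corners at (212,88), (328,83), (330,157) and (213,163).

```bash
python3 - <<'E'
from h import *
P=px2w('w6',[(211,88),(328,83),(330,157),(213,163)],4)[:,:2]; print(P.round(1).tolist(),P.mean(0))
for a,b in((0,1),(3,2)): d=P[b]-P[a]; print(np.degrees(np.arctan2(d[1],d[0])))
E
python3 go.py 376 290.8 90 7
```

```text
[[331.5, 309.9], [410.1, 320.8], [417.0, 271.8], [335.7, 259.4]] [373.56587454 290.4843134 ]
7.912155035856445
8.693366434777325
[411.  225.2 163.6] yaw 5.9 dp sum [ 1.72 -0.7   1.84] twist sum -0.18
```

Request:
{"fn": "carry_out", "kwargs": {"rows": [{"dp": [0.7,-0.32,0.3],"twist": -0.25,"fingers": -0.3},{"dp": [0.7,-0.32,0.5],"twist": 0,"fingers": -0.3},{"dp": [0.33,-0.12,1],"twist": 0,"fingers": -0.3},{"dp": [0,0,0],"twist": 0,"fingers": -0.3},{"dp": [0,0,0],"twist": 0,"fingers": -0.3}]}}

```text
time: 23.5
tool_pos: [372.5, 290.5, 91.6]
eef_rot: [[-0.131, 0.991, -0.002], [0.991, 0.131, -0.001], [-0.001, -0.002, -1.0]]
contact_force: [-0.3, 0.3, 0.3]
grip_width: 0.654
grip_force: 0.0
```

```bash
python3 go.py 375 290.7 10 7.5
```

```text
[372.5 290.5  91.6] yaw 7.5 dp sum [-0.    0.07  2.04] twist sum 0.0
```

Request:
{"fn": "carry_out", "kwargs": {"rows": [{"dp": [0,0.06,0.7],"twist": 0,"fingers": -0.3},{"dp": [0,0,0.7],"twist": 0,"fingers": -0.3},{"dp": [0,0,0.45],"twist": 0,"fingers": -0.3},{"dp": [0,0,0.18],"twist": 0,"fingers": -0.3},{"dp": [0,0,0],"twist": 0,"fingers": -0.3}]}}

```text
time: 24.0
tool_pos: [376.2, 290.5, 11.3]
eef_rot: [[-0.129, 0.992, 0.001], [0.992, 0.129, -0.0], [-0.0, 0.001, -1.0]]
contact_force: [-0.5, 0.5, 0.1]
grip_width: 0.653
grip_force: 0.0
```

Request:
{"fn": "carry_out", "kwargs": {"rows": [{"dp": [0,0,0],"twist": 0,"fingers": 1},{"dp": [0,0,0],"twist": 0,"fingers": 1},{"dp": [0,0,0],"twist": 0,"fingers": 1},{"dp": [0,0,0],"twist": 0,"fingers": 1}]}}

```text
time: 24.4
tool_pos: [376.2, 291.4, 12.3]
eef_rot: [[-0.13, 0.992, 0.002], [0.992, 0.13, 0.001], [0.001, 0.002, -1.0]]
contact_force: [-0.0, -1.5, 5.5]
grip_width: 0.363
grip_force: 40.9
```

Request:
{"fn": "carry_out", "kwargs": {"rows": [{"dp": [0,0,-0.25],"twist": 0,"fingers": 1},{"dp": [0,0,-0.75],"twist": 0,"fingers": 1},{"dp": [0,0,-1],"twist": 0,"fingers": 1},{"dp": [0,0,-1],"twist": 0,"fingers": 1},{"dp": [0,0,-0.5],"twist": 0.5,"fingers": 1}]}}

```text
time: 24.9
tool_pos: [375.9, 292.1, 154.6]
eef_rot: [[-0.078, 0.997, 0.004], [0.997, 0.078, 0.002], [0.002, 0.004, -1.0]]
contact_force: [0.1, 0.0, -1.4]
grip_width: 0.368
grip_force: 40.1
```

Request:
{"fn": "carry_out", "kwargs": {"rows": [{"dp": [0,0,0],"twist": 0.88,"fingers": 1},{"dp": [0,0,0],"twist": 0,"fingers": 1},{"dp": [0,0,0],"twist": 0,"fingers": 1}]}}

```text
time: 25.2
tool_pos: [375.0, 290.7, 151.1]
eef_rot: [[0.011, 1.0, 0.0], [1.0, -0.011, -0.001], [-0.001, 0.0, -1.0]]
contact_force: [-0.1, 0.1, -0.8]
grip_width: 0.363
grip_force: 40.1
```

```bash
python3 - <<'E'
from h import *
snap('wrist','w7'); im=cv2.imread('pics/w7.png').astype(int)
for u in (215,225,335,345,400): 
    b=im[:,u,0]; g=im[:,u,1]; k=[v for v in range(150,300) if g[v]>b[v]+15]; print(u,k[:2],k[-1:])
for v in (255,260): 
    k=np.where(im[v,:,1]>im[v,:,0]+15)[0]; k=k[(k>150)&(k<480)]; print(v,k[:2],k[-2:])
E
python3 go.py 578.1 59.9 150 -0.8
```

```text
215 [245, 246] [299]
225 [245, 246] [296]
335 [244, 245] [275]
345 [244, 245] [254]
400 [245, 246] [299]
255 [205 206] [418 419]
260 [206 207] [418 419]
[374.9 290.7 150.8] yaw -0.7 dp sum [-5.71  5.15  0.02] twist sum 0.02
```

Run:
```python
from h import *
print(px2w('w7',[(205,245),(420,245),(312,245)],143).round(1).tolist())
```

```text
[[335.2, 316.2, 143.0], [414.6, 315.3, 143.0], [374.7, 315.7, 143.0]]
```

Request:
{"fn": "carry_out", "kwargs": {"rows": [{"dp": [-0.4,0.36,0],"twist": 0,"fingers": 1},{"dp": [-0.8,0.72,0],"twist": 0,"fingers": 1},{"dp": [-0.8,0.72,0],"twist": 0,"fingers": 1},{"dp": [-0.8,0.72,0],"twist": 0,"fingers": 1},{"dp": [-0.8,0.72,0],"twist": 0,"fingers": 1}]}}

```text
time: 25.75
tool_pos: [503.3, 143.9, 150.3]
eef_rot: [[0.012, 1.0, -0.002], [1.0, -0.012, 0.0], [0.0, -0.002, -1.0]]
contact_force: [0.2, 0.7, -1.2]
grip_width: 0.365
grip_force: 40.1
```

Request:
{"fn": "carry_out", "kwargs": {"rows": [{"dp": [-0.8,0.72,0],"twist": 0,"fingers": 1},{"dp": [-0.8,0.72,0],"twist": 0,"fingers": 1},{"dp": [-0.5,0.48,0.5],"twist": 0,"fingers": 1},{"dp": [0,0,0.5],"twist": 0,"fingers": 1},{"dp": [0,0,0],"twist": 0,"fingers": 1}]}}

```text
time: 26.25
tool_pos: [576.3, 58.9, 107.4]
eef_rot: [[0.014, 1.0, -0.007], [1.0, -0.014, 0.0], [-0.0, -0.007, -1.0]]
contact_force: [-1.0, 0.6, -0.7]
grip_width: 0.368
grip_force: 40.0
```

Request:
{"fn": "carry_out", "kwargs": {"rows": [{"dp": [0,0,0],"twist": 0,"fingers": 1}]}}

```text
time: 26.35
tool_pos: [577.6, 61.2, 110.4]
eef_rot: [[0.011, 1.0, -0.002], [1.0, -0.011, 0.001], [0.001, -0.002, -1.0]]
contact_force: [-0.2, -0.6, -0.0]
grip_width: 0.366
grip_force: 40.0
```

```bash
python3 go.py 578.4 59.9 49.5 -0.8
```

```text
[577.6  61.2 110.4] yaw -0.7 dp sum [-0.03  0.02  1.52] twist sum 0.02
```

Request:
{"fn": "carry_out", "kwargs": {"rows": [{"dp": [-0.02,0.02,0.5],"twist": 0.02,"fingers": 1},{"dp": [0,0,0.5],"twist": 0,"fingers": 1},{"dp": [0,0,0.25],"twist": 0,"fingers": 1},{"dp": [0,0,0],"twist": 0,"fingers": 1},{"dp": [0,0,0],"twist": 0,"fingers": 1}]}}

```text
time: 26.85
tool_pos: [579.7, 60.2, 61.9]
eef_rot: [[0.014, 1.0, 0.001], [1.0, -0.014, 0.0], [0.0, 0.001, -1.0]]
contact_force: [-0.0, -0.0, -1.5]
grip_width: 0.366
grip_force: 40.1
```

```bash
python3 go.py 578.4 59.9 49.5 -0.8
```

```text
[579.7  60.2  61.9] yaw -0.8 dp sum [-0.01 -0.03  0.31] twist sum -0.01
```

Request:
{"fn": "carry_out", "kwargs": {"rows": [{"dp": [-0.01,-0.03,0.1],"twist": 0,"fingers": 1},{"dp": [0,0,0.1],"twist": 0,"fingers": 1},{"dp": [0,0,0.1],"twist": 0,"fingers": 1},{"dp": [0,0,0],"twist": 0,"fingers": 1}]}}

```text
time: 27.25
tool_pos: [578.0, 59.0, 48.6]
eef_rot: [[0.016, 1.0, -0.0], [1.0, -0.016, -0.0], [-0.0, -0.0, -1.0]]
contact_force: [-0.3, -0.4, -1.5]
grip_width: 0.367
grip_force: 40.0
```

Request:
{"fn": "carry_out", "kwargs": {"rows": [{"dp": [0,0,0],"twist": 0,"fingers": -0.3},{"dp": [0,0,0],"twist": 0,"fingers": -0.3},{"dp": [0,0,0],"twist": 0,"fingers": -0.3}]}}

```text
time: 27.55
tool_pos: [578.3, 59.1, 49.0]
eef_rot: [[0.016, 1.0, 0.0], [1.0, -0.016, 0.0], [0.0, 0.0, -1.0]]
contact_force: [-0.2, 0.7, 0.6]
grip_width: 0.651
grip_force: 0.0
```

Request:
{"fn": "carry_out", "kwargs": {"rows": [{"dp": [0,0,-0.4],"twist": 0,"fingers": -0.3},{"dp": [0,0,-1],"twist": 0,"fingers": -0.3},{"dp": [0,0.2,-1],"twist": 0,"fingers": -0.3},{"dp": [0,0.4,-1],"twist": 0,"fingers": -0.3},{"dp": [-0.5,0.5,-0.8],"twist": 0,"fingers": -0.3}]}}

```text
time: 28.05
tool_pos: [622.1, 42.2, 221.6]
eef_rot: [[0.01, 1.0, 0.004], [1.0, -0.01, 0.002], [0.002, 0.004, -1.0]]
contact_force: [0.6, 1.4, -0.7]
grip_width: 0.651
grip_force: 0.0
```

Request:
{"fn": "carry_out", "kwargs": {"rows": [{"dp": [0,0,0],"twist": 0,"fingers": 1},{"dp": [0,0,0],"twist": 0,"fingers": 1}]}}

```text
time: 28.25
tool_pos: [622.1, 37.9, 218.2]
eef_rot: [[0.017, 1.0, 0.002], [1.0, -0.017, -0.0], [-0.0, 0.002, -1.0]]
contact_force: [-0.7, -0.7, -0.7]
grip_width: 0.318
grip_force: 0.0
```

```bash
python3 - <<'E'
from h import *
snap('wrist','w8')
E
python3 go.py 628 210 150 -0.8
```

```text
[621.   38.5 217. ] yaw -0.9 dp sum [4.29 0.11 1.67] twist sum -0.02
```

View pics/w8.png

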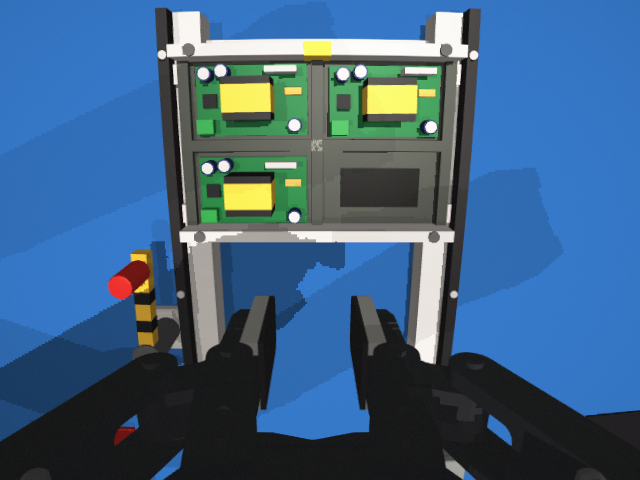

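The three boards look flat and seated, at (247,100), (390,100) and (248,190). The gate is alongside the rail at (143,290). Next I'll compute the push line.

Run:
```python
from h import *
print('mark',px2w('w8',[(317,43),(317,53)],62).round(1).tolist())
print('knobs on guide',px2w('w8',[(162,55),(473,55),(181,295),(453,295)],44).round(1).tolist())
print('guide inner L(170,20)(187,230); R (466,20)(444,330?)',px2w('w8',[(168,20),(187,228),(468,20),(456,228)],44).round(1).tolist())
s=st()
```

```text
mark [[626.8, 158.2, 62.0], [626.7, 151.9, 62.0]]
knobs on guide [[517.6, 157.0, 44.0], [737.4, 153.4, 44.0], [514.7, -24.3, 44.0], [734.0, -28.3, 44.0]]
guide inner L(170,20)(187,230); R (466,20)(444,330?) [[523.6, 180.4, 44.0], [525.2, 31.0, 44.0], [732.8, 177.1, 44.0], [732.2, 27.3, 44.0]]
{'time': 28.3, 'tool_pos': [620.99, 38.51, 216.96], 'contact_force': [-0.71, -0.1, -1.14], 'grip_width': 0.23, 'grip_force': 0.0, 'q': [24.3, 32.24, -43.29, 94.57, 24.22, 63.01, -26.69]}
[[0.016, 1.0, -0.001], [1.0, -0.016, -0.0], [-0.0, -0.001, -1.0]]
```

Request:
{"fn": "carry_out", "kwargs": {"rows": [{"dp": [0.8,0.03,0],"twist": 0,"fingers": 1},{"dp": [0.9,0.03,0.5],"twist": 0,"fingers": 1},{"dp": [0.9,0.03,0.5],"twist": 0,"fingers": 1},{"dp": [0.9,0.02,0.5],"twist": 0,"fingers": 1},{"dp": [0.42,0,0.5],"twist": 0,"fingers": 1}]}}

```text
time: 28.8
tool_pos: [625.8, 200.2, 135.1]
eef_rot: [[0.01, 1.0, -0.003], [1.0, -0.01, 0.002], [0.002, -0.003, -1.0]]
contact_force: [0.0, 0.1, 0.4]
grip_width: -0.001
grip_force: 0.0
```

Request:
{"fn": "carry_out", "kwargs": {"rows": [{"dp": [0,0,0],"twist": 0,"fingers": 1},{"dp": [0,0,0],"twist": 0,"fingers": 1}]}}

```text
time: 29.0
tool_pos: [627.3, 195.2, 135.8]
eef_rot: [[0.014, 1.0, -0.003], [1.0, -0.014, -0.001], [-0.001, -0.003, -1.0]]
contact_force: [1.3, -0.3, 0.8]
grip_width: -0.0
grip_force: 0.0
```

```bash
python3 go.py 627.9 195 43 -0.98
```

```text
[627.3 195.2 135.8] yaw -0.8 dp sum [-0.    0.02  2.32] twist sum 0.03
```

Request:
{"fn": "carry_out", "kwargs": {"rows": [{"dp": [0,0.02,0.8],"twist": 0.03,"fingers": 1},{"dp": [0,0,0.8],"twist": 0,"fingers": 1},{"dp": [0,0,0.5],"twist": 0,"fingers": 1},{"dp": [0,0,0.2],"twist": 0,"fingers": 1},{"dp": [-0.3,0,0],"twist": 0,"fingers": 1}]}}

```text
time: 29.5
tool_pos: [628.7, 184.2, 44.7]
eef_rot: [[0.017, 1.0, -0.001], [1.0, -0.017, 0.001], [0.001, -0.001, -1.0]]
contact_force: [-0.1, 0.3, 0.3]
grip_width: -0.002
grip_force: 0.0
```

Request:
{"fn": "carry_out", "kwargs": {"rows": [{"dp": [-0.1,0,0],"twist": 0,"fingers": 1},{"dp": [-0.1,0,0],"twist": 0,"fingers": 1},{"dp": [-0.1,0,0],"twist": 0,"fingers": 1},{"dp": [-0.1,0,0],"twist": 0,"fingers": 1}]}}

```text
time: 29.9
tool_pos: [629.6, 168.5, 46.2]
eef_rot: [[0.018, 1.0, 0.002], [1.0, -0.018, 0.003], [0.003, 0.002, -1.0]]
contact_force: [0.3, 4.0, 2.4]
grip_width: 0.0
grip_force: 2.1
```

Request:
{"fn": "carry_out", "kwargs": {"rows": [{"dp": [-0.12,-0.03,0],"twist": 0,"fingers": 1},{"dp": [-0.12,0,0],"twist": 0,"fingers": 1},{"dp": [-0.12,0,0],"twist": 0,"fingers": 1},{"dp": [-0.12,0,0],"twist": 0,"fingers": 1},{"dp": [-0.12,0,0],"twist": 0,"fingers": 1}]}}

```text
time: 30.4
tool_pos: [628.4, 145.0, 45.9]
eef_rot: [[0.018, 1.0, 0.003], [1.0, -0.018, 0.003], [0.003, 0.003, -1.0]]
contact_force: [1.5, 7.6, 3.0]
grip_width: 0.0
grip_force: 3.5
```

Request:
{"fn": "carry_out", "kwargs": {"rows": [{"dp": [-0.12,0,0],"twist": 0,"fingers": 1},{"dp": [-0.12,0,0],"twist": 0,"fingers": 1},{"dp": [-0.12,0,0],"twist": 0,"fingers": 1},{"dp": [-0.12,0,0],"twist": 0,"fingers": 1},{"dp": [-0.12,0,0],"twist": 0,"fingers": 1}]}}

```text
time: 30.9
tool_pos: [628.0, 121.1, 45.9]
eef_rot: [[0.018, 1.0, 0.003], [1.0, -0.018, 0.003], [0.003, 0.003, -1.0]]
contact_force: [2.9, 6.9, 3.2]
grip_width: 0.004
grip_force: 3.6
```

Request:
{"fn": "carry_out", "kwargs": {"rows": [{"dp": [-0.12,-0.01,0],"twist": 0,"fingers": 1},{"dp": [-0.12,-0.01,0],"twist": 0,"fingers": 1},{"dp": [-0.12,0,0],"twist": 0,"fingers": 1},{"dp": [-0.12,0,0],"twist": 0,"fingers": 1},{"dp": [-0.12,0,0],"twist": 0,"fingers": 1}]}}

```text
time: 31.4
tool_pos: [627.0, 97.5, 45.9]
eef_rot: [[0.017, 1.0, 0.004], [1.0, -0.017, 0.004], [0.004, 0.004, -1.0]]
contact_force: [4.2, 7.5, 2.1]
grip_width: -0.002
grip_force: 3.9
```

Request:
{"fn": "carry_out", "kwargs": {"rows": [{"dp": [-0.12,0,0],"twist": 0,"fingers": 1},{"dp": [-0.12,0,0],"twist": 0,"fingers": 1},{"dp": [-0.12,0,0],"twist": 0,"fingers": 1},{"dp": [-0.12,0,0],"twist": 0,"fingers": 1},{"dp": [-0.12,0,0],"twist": 0,"fingers": 1}]}}

```text
time: 31.9
tool_pos: [626.6, 73.5, 45.9]
eef_rot: [[0.017, 1.0, 0.004], [1.0, -0.017, 0.004], [0.004, 0.004, -1.0]]
contact_force: [3.5, 7.7, 1.9]
grip_width: -0.001
grip_force: 4.0
```

Request:
{"fn": "carry_out", "kwargs": {"rows": [{"dp": [-0.12,0,0],"twist": 0,"fingers": 1},{"dp": [-0.12,0,0],"twist": 0,"fingers": 1},{"dp": [-0.12,0,0],"twist": 0,"fingers": 1},{"dp": [-0.12,0,0],"twist": 0,"fingers": 1},{"dp": [-0.12,0,0],"twist": 0,"fingers": 1}]}}

```text
time: 32.4
tool_pos: [626.2, 49.6, 45.9]
eef_rot: [[0.017, 1.0, 0.004], [1.0, -0.017, 0.004], [0.004, 0.004, -1.0]]
contact_force: [3.3, 8.1, 3.1]
grip_width: 0.001
grip_force: 4.0
```

Request:
{"fn": "carry_out", "kwargs": {"rows": [{"dp": [-0.12,0,0],"twist": 0,"fingers": 1},{"dp": [-0.12,0,0],"twist": 0,"fingers": 1},{"dp": [-0.12,0,0],"twist": 0,"fingers": 1},{"dp": [-0.12,0,0],"twist": 0,"fingers": 1},{"dp": [-0.12,0,0],"twist": 0,"fingers": 1}]}}

```text
time: 32.9
tool_pos: [625.7, 25.7, 45.9]
eef_rot: [[0.017, 1.0, 0.004], [1.0, -0.017, 0.004], [0.004, 0.004, -1.0]]
contact_force: [3.9, 8.1, 3.1]
grip_width: -0.0
grip_force: 4.1
```

Request:
{"fn": "carry_out", "kwargs": {"rows": [{"dp": [-0.12,0,0],"twist": 0,"fingers": 1},{"dp": [-0.12,0,0],"twist": 0,"fingers": 1},{"dp": [-0.12,0,0],"twist": 0,"fingers": 1},{"dp": [-0.12,0,0],"twist": 0,"fingers": 1},{"dp": [-0.12,0,0],"twist": 0,"fingers": 1}]}}

```text
time: 33.4
tool_pos: [625.3, 1.8, 45.9]
eef_rot: [[0.017, 1.0, 0.004], [1.0, -0.017, 0.004], [0.004, 0.004, -1.0]]
contact_force: [4.4, 7.7, 3.1]
grip_width: -0.003
grip_force: 4.2
```

Request:
{"fn": "carry_out", "kwargs": {"rows": [{"dp": [-0.12,0,0],"twist": 0,"fingers": 1},{"dp": [-0.12,0,0],"twist": 0,"fingers": 1},{"dp": [-0.12,0,0],"twist": 0,"fingers": 1},{"dp": [-0.12,0,0],"twist": 0,"fingers": 1},{"dp": [-0.12,0,0],"twist": 0,"fingers": 1}]}}

```text
time: 33.9
tool_pos: [624.9, -22.1, 45.9]
eef_rot: [[0.017, 1.0, 0.004], [1.0, -0.017, 0.004], [0.004, 0.004, -1.0]]
contact_force: [2.7, 9.2, 3.7]
grip_width: -0.001
grip_force: 4.2
```

Request:
{"fn": "carry_out", "kwargs": {"rows": [{"dp": [-0.12,0,0],"twist": 0,"fingers": 1},{"dp": [-0.12,0,0],"twist": 0,"fingers": 1},{"dp": [-0.1,0,0],"twist": 0,"fingers": 1},{"dp": [-0.08,0,0],"twist": 0,"fingers": 1},{"dp": [-0.08,0,0],"twist": 0,"fingers": 1}]}}

```text
time: 34.4
tool_pos: [624.5, -42.0, 45.9]
eef_rot: [[0.017, 1.0, 0.004], [1.0, -0.017, 0.004], [0.004, 0.004, -1.0]]
contact_force: [3.6, 7.6, 4.8]
grip_width: 0.003
grip_force: 4.3
```

Now slow, watching for the stop (expected TCP y about -79).

Request:
{"fn": "carry_out", "kwargs": {"rows": [{"dp": [-0.08,0,0],"twist": 0,"fingers": 1},{"dp": [-0.08,0,0],"twist": 0,"fingers": 1},{"dp": [-0.08,0,0],"twist": 0,"fingers": 1},{"dp": [-0.08,0,0],"twist": 0,"fingers": 1},{"dp": [-0.08,0,0],"twist": 0,"fingers": 1}]}}

```text
time: 34.9
tool_pos: [624.2, -57.8, 45.9]
eef_rot: [[0.017, 1.0, 0.004], [1.0, -0.017, 0.004], [0.004, 0.004, -1.0]]
contact_force: [3.9, 8.3, 2.8]
grip_width: -0.001
grip_force: 4.3
```

Request:
{"fn": "carry_out", "kwargs": {"rows": [{"dp": [-0.06,0,0],"twist": 0,"fingers": 1},{"dp": [-0.06,0,0],"twist": 0,"fingers": 1},{"dp": [-0.06,0,0],"twist": 0,"fingers": 1},{"dp": [-0.06,0,0],"twist": 0,"fingers": 1},{"dp": [-0.06,0,0],"twist": 0,"fingers": 1}]}}

```text
time: 35.4
tool_pos: [624.0, -69.7, 45.9]
eef_rot: [[0.017, 1.0, 0.004], [1.0, -0.017, 0.004], [0.004, 0.004, -1.0]]
contact_force: [4.1, 8.4, 2.9]
grip_width: -0.001
grip_force: 4.4
```

Request:
{"fn": "carry_out", "kwargs": {"rows": [{"dp": [-0.04,0,0],"twist": 0,"fingers": 1},{"dp": [-0.04,0,0],"twist": 0,"fingers": 1}]}}

```text
time: 35.6
tool_pos: [624.0, -72.9, 45.9]
eef_rot: [[0.017, 1.0, 0.004], [1.0, -0.017, 0.004], [0.004, 0.004, -1.0]]
contact_force: [4.5, 8.3, 4.0]
grip_width: 0.002
grip_force: 4.4
```

Request:
{"fn": "carry_out", "kwargs": {"rows": [{"dp": [-0.04,0,0],"twist": 0,"fingers": 1},{"dp": [-0.04,0,0],"twist": 0,"fingers": 1},{"dp": [-0.03,0,0],"twist": 0,"fingers": 1}]}}

```text
time: 35.9
tool_pos: [623.9, -77.3, 45.9]
eef_rot: [[0.017, 1.0, 0.004], [1.0, -0.017, 0.004], [0.004, 0.004, -1.0]]
contact_force: [4.2, 9.7, 3.0]
grip_width: -0.001
grip_force: 4.4
```

Request:
{"fn": "carry_out", "kwargs": {"rows": [{"dp": [-0.03,0,0],"twist": 0,"fingers": 1},{"dp": [-0.03,0,0],"twist": 0,"fingers": 1}]}}

```text
time: 36.1
tool_pos: [623.9, -79.6, 45.9]
eef_rot: [[0.016, 1.0, 0.004], [1.0, -0.016, 0.004], [0.004, 0.004, -1.0]]
contact_force: [4.6, 8.5, 2.8]
grip_width: -0.001
grip_force: 4.4
```

Continue until force rises, one small call at a time.

Request:
{"fn": "carry_out", "kwargs": {"rows": [{"dp": [-0.03,0,0],"twist": 0,"fingers": 1},{"dp": [-0.03,0,0],"twist": 0,"fingers": 1}]}}

```text
time: 36.3
tool_pos: [623.8, -81.1, 45.9]
eef_rot: [[0.016, 1.0, 0.004], [1.0, -0.016, 0.005], [0.005, 0.004, -1.0]]
contact_force: [4.5, 12.5, 3.8]
grip_width: -0.001
grip_force: 6.0
```

Request:
{"fn": "carry_out", "kwargs": {"rows": [{"dp": [-0.02,0,0],"twist": 0,"fingers": 1},{"dp": [-0.02,0,0],"twist": 0,"fingers": 1}]}}

```text
time: 36.5
tool_pos: [623.8, -81.1, 45.9]
eef_rot: [[0.015, 1.0, 0.004], [1.0, -0.015, 0.007], [0.007, 0.004, -1.0]]
contact_force: [4.6, 13.7, 3.6]
grip_width: 0.002
grip_force: 7.0
```

Request:
{"fn": "carry_out", "kwargs": {"rows": [{"dp": [-0.03,0,0],"twist": 0,"fingers": 1},{"dp": [-0.03,0,0],"twist": 0,"fingers": 1}]}}

```text
time: 36.7
tool_pos: [623.7, -81.1, 46.0]
eef_rot: [[0.014, 1.0, 0.004], [1.0, -0.014, 0.01], [0.01, 0.004, -1.0]]
contact_force: [4.0, 18.7, 2.9]
grip_width: -0.0
grip_force: 9.2
```

Request:
{"fn": "carry_out", "kwargs": {"rows": [{"dp": [0.15,0,0],"twist": 0,"fingers": 1},{"dp": [0.15,0,0],"twist": 0,"fingers": 1},{"dp": [0.3,0,0],"twist": 0,"fingers": 1},{"dp": [0.3,0,-1],"twist": 0,"fingers": 1},{"dp": [0,0,-1],"twist": 0,"fingers": 1}]}}

```text
time: 37.2
tool_pos: [621.0, -51.4, 124.2]
eef_rot: [[0.017, 1.0, -0.005], [1.0, -0.017, 0.001], [0.001, -0.005, -1.0]]
contact_force: [1.6, -0.1, 0.2]
grip_width: -0.002
grip_force: 0.0
```

Request:
{"fn": "carry_out", "kwargs": {"rows": [{"dp": [0,0,-0.5],"twist": 0,"fingers": 1},{"dp": [0,0,0],"twist": 0,"fingers": 1}]}}

```text
time: 37.4
tool_pos: [624.3, -53.6, 148.0]
eef_rot: [[0.02, 1.0, 0.005], [1.0, -0.02, -0.002], [-0.002, 0.005, -1.0]]
contact_force: [0.2, 0.2, -0.1]
grip_width: -0.003
grip_force: 0.0
```

Run:
```python
from h import *
st();snap('scene','s9'); crop('s9',165,210,435,375,'c9',2.9)
```

```text
{'time': 37.4, 'tool_pos': [624.31, -53.57, 148.03], 'contact_force': [0.21, 0.25, -0.12], 'grip_width': -0.0, 'grip_force': 0.0, 'q': [31.26, 36.93, -41.44, 97.33, 28.64, 56.5, -21.73]}
[[0.02, 1.0, 0.005], [1.0, -0.02, -0.002], [-0.002, 0.005, -1.0]]
```

View pics/c9.png

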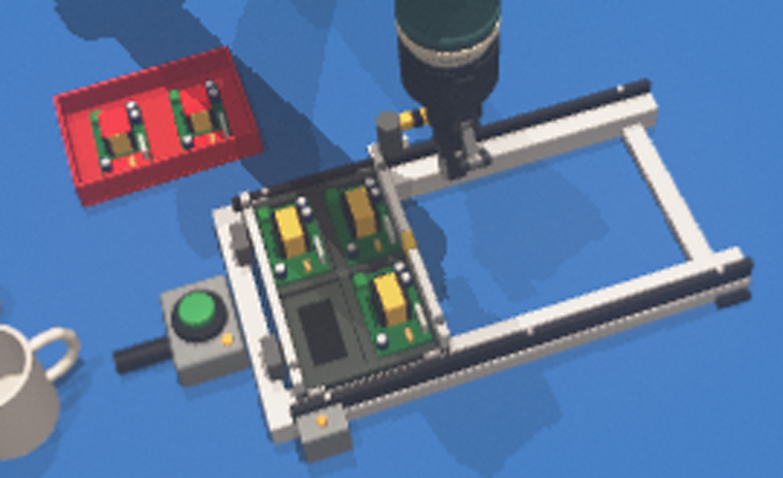

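Pallet home at the end stop (front bar against the buffers, boards flat) and both rejects lie in the tray. Next is the gate knob.

```bash
python3 - <<'E'
from h import *
k=np.vstack([px2w('w8',[(120,288)],95),px2w('w1',[(141,296)],95),px2w('scene0',[(324.4,236.5)],93)]);print(k.round(1))
p=np.array([485.3,-71.6])
for q in k: d=q[:2]-p; print(np.linalg.norm(d).round(1),np.degrees(np.arctan2(d[1],d[0])).round(1))
E
python3 go.py 487 4 150 -0.98
```

```text
[[490.1   2.1  95. ]
 [489.5   2.5  95. ]
 [485.4   6.4  93. ]]
73.9 86.3
74.2 86.7
78.0 89.9
[623.  -53.9 145.9] yaw -1.1 dp sum [ 1.38 -3.43 -0.11] twist sum -0.02
```

Request:
{"fn": "carry_out", "kwargs": {"rows": [{"dp": [0.34,-0.85,0],"twist": 0,"fingers": -0.3},{"dp": [0.34,-0.85,0],"twist": 0,"fingers": -0.3},{"dp": [0.34,-0.85,0],"twist": 0,"fingers": -0.3},{"dp": [0.34,-0.84,0],"twist": 0,"fingers": -0.3},{"dp": [0,0,0],"twist": 0,"fingers": -0.3}]}}

```text
time: 37.95
tool_pos: [482.4, 4.7, 143.1]
eef_rot: [[0.015, 1.0, -0.007], [1.0, -0.015, -0.002], [-0.002, -0.007, -1.0]]
contact_force: [0.1, -0.1, -0.7]
grip_width: 0.649
grip_force: 0.0
```

Request:
{"fn": "carry_out", "kwargs": {"rows": [{"dp": [0,0,0],"twist": 0,"fingers": -0.3},{"dp": [0,0,0],"twist": 0,"fingers": -0.3}]}}

```text
time: 38.15
tool_pos: [488.8, 2.9, 144.4]
eef_rot: [[0.02, 1.0, -0.0], [1.0, -0.02, 0.0], [0.0, -0.0, -1.0]]
contact_force: [0.8, -0.6, 0.2]
grip_width: 0.649
grip_force: 0.0
```

```bash
python3 go.py 488.5 3 67 -0.98
```

```text
[488.8   2.9 144.4] yaw -1.2 dp sum [ 0.   -0.01  1.93] twist sum -0.03
```

Request:
{"fn": "carry_out", "kwargs": {"rows": [{"dp": [0,0,0.5],"twist": 0,"fingers": -0.3},{"dp": [0,0,0.5],"twist": 0,"fingers": -0.3},{"dp": [0,0,0.5],"twist": 0,"fingers": -0.3},{"dp": [0,0,0.4],"twist": 0,"fingers": -0.3},{"dp": [0,0,0],"twist": 0,"fingers": -0.3}]}}

```text
time: 38.65
tool_pos: [487.2, 3.3, 66.6]
eef_rot: [[0.02, 1.0, -0.004], [1.0, -0.019, 0.001], [0.0, -0.004, -1.0]]
contact_force: [-0.8, 0.8, 0.7]
grip_width: 0.648
grip_force: 0.0
```

Request:
{"fn": "carry_out", "kwargs": {"rows": [{"dp": [0,0,0],"twist": 0,"fingers": 1},{"dp": [0,0,0],"twist": 0,"fingers": 1},{"dp": [0,0,0],"twist": 0,"fingers": 1},{"dp": [0,0,0],"twist": 0,"fingers": 1},{"dp": [0,0,0],"twist": 0,"fingers": 1}], "squeeze": 20}}

```text
time: 39.15
tool_pos: [489.1, 3.8, 69.7]
eef_rot: [[0.019, 1.0, 0.002], [1.0, -0.019, -0.0], [-0.0, 0.002, -1.0]]
contact_force: [-0.1, 0.9, 5.0]
grip_width: 0.199
grip_force: 20.7
```

```bash
python3 go.py 488.5 3 67 -0.98
python3 - <<'E'
from h import *
s=readout.state(); p=np.array(s['tool_pos'])[:2]; c=np.array([485.3,-71.6]); d=p-c; print(np.linalg.norm(d),np.degrees(np.arctan2(d[1],d[0])))
R=np.array(s['eef_rot'])[:2,:2]
a=np.radians(np.linspace(87,-1,9)); k=c+75*np.c_[np.cos(a),np.sin(a)]
print(k.round(1).tolist()); print((np.diff(k,axis=0)@R/40).round(2).tolist())
E
```

```text
[489.1   3.8  69.7] yaw -1.1 dp sum [-0.02 -0.01  0.07] twist sum -0.02
75.49073258578483 87.15151575579665
[[489.2, 3.3], [503.4, 1.2], [517.0, -3.6], [529.4, -10.9], [540.2, -20.5], [548.9, -31.9], [555.3, -44.7], [559.2, -58.6], [560.3, -72.9]]
[[-0.05, 0.36], [-0.11, 0.34], [-0.18, 0.31], [-0.23, 0.27], [-0.28, 0.22], [-0.32, 0.17], [-0.34, 0.1], [-0.36, 0.03]]
```

Knob gripped (17 mm). Radius and angle fit the model, so I'll swing along the arc.

Request:
{"fn": "carry_out", "kwargs": {"rows": [{"dp": [-0.05,0.36,0],"twist": 0,"fingers": 1},{"dp": [-0.11,0.34,0],"twist": 0,"fingers": 1},{"dp": [-0.18,0.31,0],"twist": 0,"fingers": 1},{"dp": [-0.23,0.27,0],"twist": 0,"fingers": 1}]}}

```text
time: 39.55
tool_pos: [539.1, -19.7, 69.1]
eef_rot: [[0.018, 1.0, -0.001], [1.0, -0.018, 0.0], [0.0, -0.001, -1.0]]
contact_force: [-4.9, 1.2, 5.9]
grip_width: 0.204
grip_force: 21.3
```

Request:
{"fn": "carry_out", "kwargs": {"rows": [{"dp": [-0.28,0.22,0],"twist": 0,"fingers": 1},{"dp": [-0.32,0.17,0],"twist": 0,"fingers": 1},{"dp": [-0.34,0.1,0],"twist": 0,"fingers": 1},{"dp": [-0.36,0.03,0],"twist": 0,"fingers": 1},{"dp": [0,0,0],"twist": 0,"fingers": 1}]}}

```text
time: 40.05
tool_pos: [560.8, -75.6, 69.2]
eef_rot: [[0.023, 1.0, 0.004], [1.0, -0.023, -0.001], [-0.001, 0.004, -1.0]]
contact_force: [6.6, -0.3, 0.6]
grip_width: 0.203
grip_force: 20.8
```

Request:
{"fn": "carry_out", "kwargs": {"rows": [{"dp": [-0.1,0,0],"twist": 0,"fingers": 1},{"dp": [0,0,0],"twist": 0,"fingers": 1}]}}

```text
time: 40.25
tool_pos: [560.9, -77.0, 69.3]
eef_rot: [[0.019, 1.0, 0.005], [1.0, -0.019, 0.001], [0.001, 0.005, -1.0]]
contact_force: [7.0, 2.0, -3.0]
grip_width: 0.195
grip_force: 20.7
```

Request:
{"fn": "carry_out", "kwargs": {"rows": [{"dp": [0,0,0],"twist": 0,"fingers": -0.3},{"dp": [0,0,0],"twist": 0,"fingers": -0.3},{"dp": [0,0,0],"twist": 0,"fingers": -0.3},{"dp": [0,0,-0.5],"twist": 0,"fingers": -0.3},{"dp": [0,0,-1],"twist": 0,"fingers": -0.3}]}}

```text
time: 40.75
tool_pos: [555.9, -76.6, 126.7]
eef_rot: [[0.018, 1.0, -0.007], [1.0, -0.018, 0.001], [0.001, -0.007, -1.0]]
contact_force: [1.0, 0.0, 0.3]
grip_width: 0.651
grip_force: 0.0
```

Request:
{"fn": "carry_out", "kwargs": {"rows": [{"dp": [-0.5,0.5,-1],"twist": 0,"fingers": 1},{"dp": [-1,0.4,-0.5],"twist": 0,"fingers": 1},{"dp": [-1,0.4,0],"twist": 0,"fingers": 1},{"dp": [-1,0.2,0],"twist": 0,"fingers": 1},{"dp": [-1,0,0],"twist": 0,"fingers": 1}]}}

```text
time: 41.25
tool_pos: [615.6, -259.1, 188.7]
eef_rot: [[0.018, 1.0, -0.0], [1.0, -0.018, -0.0], [-0.0, -0.0, -1.0]]
contact_force: [0.6, 0.1, 0.2]
grip_width: -0.005
grip_force: 0.0
```

Request:
{"fn": "carry_out", "kwargs": {"rows": [{"dp": [0,0,0],"twist": 0,"fingers": 1},{"dp": [0,0,0],"twist": 0,"fingers": 1}]}}

```text
time: 41.45
tool_pos: [614.3, -258.7, 188.0]
eef_rot: [[0.021, 1.0, -0.002], [1.0, -0.021, 0.0], [0.0, -0.002, -1.0]]
contact_force: [0.2, 0.7, -0.8]
grip_width: -0.001
grip_force: 0.0
```

Run:
```python
from h import *
st();snap('wrist','w10')
print(px2w('s9',[(233.6,315.9)],[50]).round(1), px2w('scene0',[(233,317)],50).round(1))
```

```text
{'time': 41.45, 'tool_pos': [614.32, -258.69, 188.04], 'contact_force': [0.2, 0.68, -0.75], 'grip_width': -0.0, 'grip_force': 0.0, 'q': [47.69, 37.97, -41.45, 89.33, 27.13, 63.23, -1.41]}
[[0.021, 1.0, -0.002], [1.0, -0.021, 0.0], [0.0, -0.002, -1.0]]
[[ 613.7 -285.4   50. ]] [[ 616.2 -287.5   50. ]]
```

View pics/w10.png

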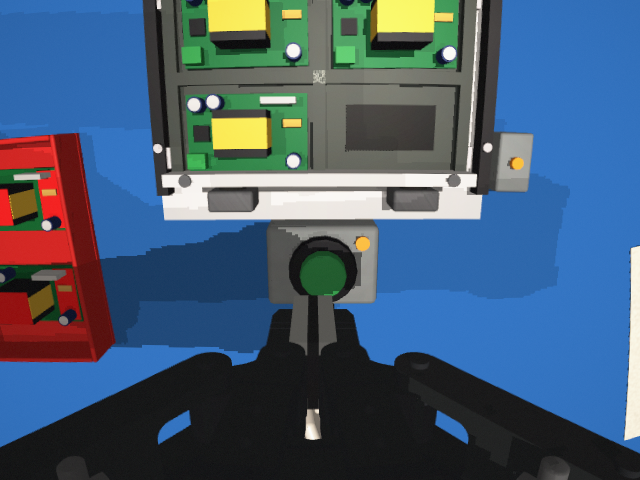

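The wrist view shows the pallet front against both buffers. The button is at about (323,272), partly hidden by the fingers. I'll check the gate numerically.

```bash
python3 - <<'E'
from h import *
print(px2w('w10',[(323,272)],[50]).round(1))
c=snap('scene','s10'); snap('side','d10')
for f in('s10','d10'):
    im=cv2.cvtColor(cv2.imread(f'pics/{f}.png'),cv2.COLOR_BGR2HSV)
    for nm,lo,hi in(('red',(0,150,90),(8,255,255)),('yel',(20,150,90),(33,255,255))):
        m=cv2.inRange(im,lo,hi); n,_,s,ce=cv2.connectedComponentsWithStats(m)
        for i in range(1,n):
            if s[i,4]>=5: 
                P=px2w(f,[ce[i]],80 if nm=='red' else 55)[0]
                if 450<P[0]<640 and -130<P[1]<40: print(f,nm,s[i,4],ce[i].round(),P.round(0))
    print(f,w2px(f,[[560,-73,77],[485,-72,53],[487,4,77]]).round().tolist())
E
python3 go.py 615 -286 80 -1
```

```text
[[ 620.1 -290.2   50. ]]
s10 [[306.0, 269.0], [298.0, 253.0], [324.0, 241.0]]
d10 red 50 [310. 218.] [557. -69.  80.]
d10 yel 29 [310. 226.] [553. -65.  55.]
d10 yel 23 [318. 228.] [524. -71.  55.]
d10 yel 18 [324. 231.] [501. -71.  55.]
d10 [[310.0, 218.0], [328.0, 233.0], [312.0, 237.0]]
[ 615.3 -255.6  188.9] yaw -0.9 dp sum [-0.76  0.01  2.72] twist sum 0.01
```

Request:
{"fn": "carry_out", "kwargs": {"rows": [{"dp": [-0.4,0.05,0.5],"twist": 0,"fingers": 1},{"dp": [-0.41,0.04,0.5],"twist": 0,"fingers": 1},{"dp": [0,0,0.9],"twist": 0,"fingers": 1},{"dp": [0,0,0.9],"twist": 0,"fingers": 1},{"dp": [0,0,0],"twist": 0,"fingers": 1}]}}

```text
time: 42.1
tool_pos: [614.9, -287.5, 71.8]
eef_rot: [[0.016, 1.0, -0.009], [1.0, -0.016, 0.004], [0.004, -0.009, -1.0]]
contact_force: [-0.7, -0.0, -0.3]
grip_width: -0.008
grip_force: 0.0
```

Request:
{"fn": "carry_out", "kwargs": {"rows": [{"dp": [0,0,0],"twist": 0,"fingers": 1},{"dp": [0,0,0],"twist": 0,"fingers": 1}]}}

```text
time: 42.3
tool_pos: [620.1, -289.4, 79.4]
eef_rot: [[0.018, 1.0, 0.003], [1.0, -0.018, -0.001], [-0.001, 0.003, -1.0]]
contact_force: [0.2, 0.4, 0.3]
grip_width: 0.0
grip_force: 0.0
```

```bash
python3 go.py 618 -288 50 -1
```

```text
[ 620.1 -289.4   79.4] yaw -1.0 dp sum [ 0.04 -0.05  0.74] twist sum -0.0
```

Request:
{"fn": "carry_out", "kwargs": {"rows": [{"dp": [0.02,-0.03,0.2],"twist": 0,"fingers": 1},{"dp": [0,0,0.2],"twist": 0,"fingers": 1},{"dp": [0,0,0.1],"twist": 0,"fingers": 1},{"dp": [0,0,0],"twist": 0,"fingers": 1}]}}

```text
time: 42.7
tool_pos: [617.5, -289.4, 57.1]
eef_rot: [[0.019, 1.0, 0.001], [1.0, -0.019, -0.0], [-0.0, 0.001, -1.0]]
contact_force: [0.5, 0.0, 3.8]
grip_width: -0.003
grip_force: 2.1
```

Request:
{"fn": "carry_out", "kwargs": {"rows": [{"dp": [0,0,0.1],"twist": 0,"fingers": 1},{"dp": [0,0,0.1],"twist": 0,"fingers": 1},{"dp": [0,0,0],"twist": 0,"fingers": 1}]}}

```text
time: 43.0
tool_pos: [617.8, -289.4, 55.5]
eef_rot: [[0.019, 1.0, -0.0], [1.0, -0.019, -0.003], [-0.003, -0.0, -1.0]]
contact_force: [-13.8, 3.4, 38.1]
grip_width: -0.002
grip_force: 19.2
```

Firm bottoming at 55.5 mm with 38 N. I'll ease up to see the spring's range.

Request:
{"fn": "carry_out", "kwargs": {"rows": [{"dp": [0,0,-0.1],"twist": 0,"fingers": 1},{"dp": [0,0,0],"twist": 0,"fingers": 1}]}}

```text
time: 43.2
tool_pos: [617.7, -289.4, 55.9]
eef_rot: [[0.019, 1.0, 0.001], [1.0, -0.019, -0.002], [-0.002, 0.001, -1.0]]
contact_force: [-6.0, -0.2, 17.1]
grip_width: 0.001
grip_force: 8.3
```

Request:
{"fn": "carry_out", "kwargs": {"rows": [{"dp": [0,0,-0.1],"twist": 0,"fingers": 1},{"dp": [0,0,0],"twist": 0,"fingers": 1}]}}

```text
time: 43.4
tool_pos: [617.6, -289.4, 58.2]
eef_rot: [[0.019, 1.0, 0.001], [1.0, -0.019, -0.001], [-0.001, 0.001, -1.0]]
contact_force: [0.8, 0.5, 3.0]
grip_width: 0.001
grip_force: 1.8
```

Request:
{"fn": "carry_out", "kwargs": {"rows": [{"dp": [0,0,-0.05],"twist": 0,"fingers": 1},{"dp": [0,0,0],"twist": 0,"fingers": 1}]}}

```text
time: 43.6
tool_pos: [617.6, -289.4, 59.2]
eef_rot: [[0.019, 1.0, 0.001], [1.0, -0.019, -0.0], [-0.0, 0.001, -1.0]]
contact_force: [2.2, 0.2, 2.6]
grip_width: -0.003
grip_force: 1.5
```

Request:
{"fn": "carry_out", "kwargs": {"rows": [{"dp": [0,0,-0.05],"twist": 0,"fingers": 1},{"dp": [0,0,0],"twist": 0,"fingers": 1}]}}

```text
time: 43.8
tool_pos: [617.3, -289.3, 60.9]
eef_rot: [[0.019, 1.0, 0.0], [1.0, -0.019, -0.0], [-0.0, 0.0, -1.0]]
contact_force: [1.9, -1.0, 2.2]
grip_width: -0.001
grip_force: 1.0
```

Request:
{"fn": "carry_out", "kwargs": {"rows": [{"dp": [0,0,-0.05],"twist": 0,"fingers": 1},{"dp": [0,0,0],"twist": 0,"fingers": 1}]}}

```text
time: 44.0
tool_pos: [616.4, -289.0, 62.4]
eef_rot: [[0.019, 1.0, -0.002], [1.0, -0.019, 0.0], [0.0, -0.002, -1.0]]
contact_force: [-0.2, -0.3, 0.2]
grip_width: 0.0
grip_force: 0.0
```

The spring range of about 62 to 56 mm matches the 6 mm travel, so the button went right down and has released. I'll retreat and do a final check.

Request:
{"fn": "carry_out", "kwargs": {"rows": [{"dp": [0,0,-0.5],"twist": 0,"fingers": 1},{"dp": [0,0,-1],"twist": 0,"fingers": 1},{"dp": [0,0,-1],"twist": 0,"fingers": 1},{"dp": [-0.9,-0.4,-1],"twist": 0,"fingers": 1},{"dp": [-0.9,-0.4,-0.5],"twist": 0,"fingers": 1}]}}

```text
time: 44.5
tool_pos: [587.4, -355.1, 223.8]
eef_rot: [[0.014, 1.0, 0.005], [1.0, -0.014, -0.002], [-0.001, 0.005, -1.0]]
contact_force: [0.3, -0.3, 0.2]
grip_width: 0.002
grip_force: 0.0
```

Request:
{"fn": "carry_out", "kwargs": {"rows": [{"dp": [-0.9,-0.9,0],"twist": 0,"fingers": 1},{"dp": [-0.9,-0.9,0],"twist": 0,"fingers": 1},{"dp": [-0.9,-0.9,0],"twist": 0,"fingers": 1},{"dp": [0,0,0],"twist": 0,"fingers": 1},{"dp": [0,0,0],"twist": 0,"fingers": 1}]}}

```text
time: 45.0
tool_pos: [475.9, -462.1, 219.4]
eef_rot: [[0.023, 1.0, -0.0], [1.0, -0.023, -0.0], [-0.0, -0.0, -1.0]]
contact_force: [0.5, -0.5, -0.5]
grip_width: -0.001
grip_force: 0.0
```

Run:
```python
from h import *
snap('scene','s11'); crop('s11',165,210,435,375,'c11',2.9)
print(px2w('s11',[(299,250)],80).round(),w2px('s11',[[560,-73,77],[485,-72,53]]).round(),st()['time'])
```

```text
{'time': 45.05, 'tool_pos': [477.64, -460.27, 219.46], 'contact_force': [-0.05, 0.16, 0.11], 'grip_width': -0.0, 'grip_force': 0.0, 'q': [69.18, 35.7, -41.81, 88.37, 25.24, 65.66, 21.1]}
[[0.019, 1.0, 0.001], [1.0, -0.019, 0.0], [0.0, 0.001, -1.0]]
[[495. -71.  80.]] [[306. 269.]
 [298. 253.]] 45.05
```

View pics/c11.png

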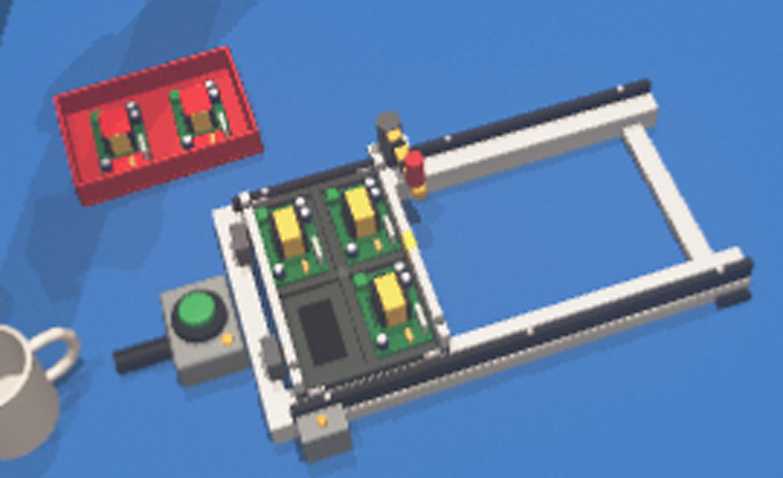

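Run:
```python
from h import *
im=cv2.imread('pics/s11.png'); m=cv2.inRange(cv2.cvtColor(im,cv2.COLOR_BGR2HSV),(0,150,60),(8,255,255))
for f in('scene0','s11'):
    im=cv2.cvtColor(cv2.imread(f'pics/{f}.png'),cv2.COLOR_BGR2HSV); m=cv2.inRange(im,(0,140,60),(8,255,255))|cv2.inRange(im,(172,140,60),(180,255,255)); m[:,:285]=0;m[:230]=0;m[285:]=0;m[:,335:]=0
    v,u=np.where(m>0); print(f,len(u),u.mean(),v.mean(),px2w(f,[(u.mean(),v.mean())],77).round(1))
```

```text
scene0 25 323.96 237.6 [[476.2   8.2  77. ]]
s11 31 307.5483870967742 264.5806451612903 [[548.  -64.8  77. ]]
```

```bash
python3 -c "
from h import *
print(r.hand_in())"
```

```text
the job is handed in; nothing more can be done
None
```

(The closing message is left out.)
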